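Open up the two-leaf transport chest and pack it with the carriers

TASK

Get the plasma transport chest ready: first stand everything that was left on its lid upright on the steel tray, then turn the latch of the latched leaf and swing that leaf up past upright, and only after that draw the bolt of the overlapped leaf and swing it up past upright too. Then pack every carrier box that is on the bench, upright and flat on the chest's floor, side by side, and leave both leaves standing open for the ice packs. Tip nothing over and leave the other things on the bench alone.

Things in the scene. Friction and masses are not known exactly. Their poses are not given: they have to be found in the camera images.
- chest: White insulated transport chest, fixed: outer 240 (x) x 320 (y) x 130 mm high. Closed on top by two grey leaves, each 240 x 160 x 20 mm (top at 150 mm), meeting at y = 0 and hinged on the outer sides, like double doors laid flat. A strip on leaf_a covers 20 mm of leaf_b, which cannot rise while leaf_a is shut. Origin: middle of the underside; x away from the robot, y to its left.
- chest_floor (a point): Middle of the chest's inner floor, 25 mm above the chest's underside, axes as the chest's. Free inside 200 (x) x 280 (y) x 105 mm deep, walls 20 mm; three carriers fit side by side, length along x, for example at y = -88, 0 and 88 mm. A small latch lip sits high on the inner front wall (13 mm inwards).
- leaf_a (a joint): The latched leaf, on the robot's right (-y side of the chest). 0 closed, grows as its middle edge swings up and outwards about an axis along the chest's x through chest point (0, -160, 130) mm; stop at 1.75 rad. Stiff friction hinge: stays where it is left; about 8 to 10 N at the handle to lift.
- leaf_a_handle (a point): Middle of the round handle bar of leaf_a: bar 12 mm thick, 70 mm long along the chest's x on two posts, its centre 40 mm above the leaf's top, 130 mm from the hinge line and 60 mm above it when closed. The cover strip's edge is 50 mm beyond the bar. The bar can pivot in the grip while the leaf swings.
- latch (a joint): Black wing latch on top of leaf_a near its front (robot-side) middle corner. 0 locked (wing along the chest's x), turns clockwise seen from above, stop at 1.57 rad; the leaf is free from about 1.1 rad on. Needs about 0.1 N m, stays where it is left.
- latch_grip (a point): Point to grip the latch wing: on its axis, 26 mm above the leaf's top and 12 mm below the wing's top. The wing is 54 mm long, 12 mm thick, 30 mm high, and its length is this point's x axis.
- leaf_b (a joint): The overlapped leaf, on the robot's left (+y side of the chest). 0 closed, grows as its middle edge swings up and outwards about an axis along the chest's x through chest point (0, 160, 130) mm; stop at 1.75 rad; stiff friction hinge as leaf_a.
- leaf_b_handle (a point): Middle of the round handle bar of leaf_b: as leaf_a's, but 125 mm from its hinge line (60 mm above it when closed); the leaf's edge is 35 mm beyond the bar.
- bolt (a joint): Steel barrel bolt on top of leaf_b near its front (robot-side) middle corner; its rod runs under a keeper on the chest's front. 0 shot, up to 0.030 m drawn, sliding along the chest's +x (away from the robot); leaf_b is free from about 0.012 m on. Friction 2 N.
- bolt_knob (a point): Point to grip the bolt's upright knob: 14 mm diameter, its top 41 mm above the leaf, this point 28 mm above the leaf.
- tray: Shallow stainless steel tray, 290 (x) x 160 (y) mm, rim 18 mm high, 4 mm walls and floor, on the bench to the robot's right; fixed. Things cleared off the lid go here. Origin: middle of its underside.
- carton_center (a point): Small cardboard carton, 58 (x) x 74 (y) x 66 mm high, 0.18 kg, if present on the chest's lid; this point is its centre.
- label_roll_center (a point): Roll of paper labels standing on end, 60 mm diameter, 56 mm high, 0.2 kg, if present on the lid; this point is its centre.
- wipes_tub_center (a point): White plastic tub with a grey lid, 58 mm diameter, 75 mm high, 0.2 kg, if present on the lid; this point is its centre.
- carrier1_center (a point): Grey lidded carrier box 110 (x) x 70 (y) x 54 mm, 0.35 kg, with a white bridge handle on top: bar 70 (x) x 12 (y) x 14 mm high, its middle 81 mm above the underside, 88 mm high in all. All alike; two or three are on the bench. This point is 44 mm above the underside, 37 mm below the handle bar's middle.
- carrier2_center (a point): Grey lidded carrier box 110 (x) x 70 (y) x 54 mm, 0.35 kg, with a white bridge handle on top: bar 70 (x) x 12 (y) x 14 mm high, its middle 81 mm above the underside, 88 mm high in all. All alike; two or three are on the bench. This point is 44 mm above the underside, 37 mm below the handle bar's middle.
- carrier3_center (a point): Grey lidded carrier box 110 (x) x 70 (y) x 54 mm, 0.35 kg, with a white bridge handle on top: bar 70 (x) x 12 (y) x 14 mm high, its middle 81 mm above the underside, 88 mm high in all. All alike; two or three are on the bench. This point is 44 mm above the underside, 37 mm below the handle bar's middle.
- stapler: Black desk stapler 130 mm long on the bench, to be left alone. Origin: middle of its underside.
- gel_bottle: Clear pump-less gel bottle, 64 mm diameter, 150 mm high, to be left alone. Origin: middle of its underside.
- pen_pot: Black pen pot, 76 mm diameter, 100 mm high with pens to 155 mm, to be left alone. Origin: middle of its underside.
- scanner: Hand scanner on its stand, about 110 mm high, to be left alone. Origin: middle of its underside.

How it is judged:
By the outcome, as a careful person would: the job done as asked, in the order asked, and still so for the second after the job is handed in, with the robot touching nothing.
Of carton, label_roll, wipes_tub only 1 to 3 are there at a start; the rules pass over those that are not, and their reading is None.
Of carrier1, carrier2, carrier3 only 2 to 3 are there at a start; the rules pass over those that are not, and their reading is None.
At some moment in a run one of carrier1, carrier2, carrier3 may be knocked a few centimetres aside while the robot is not near it.
It also fails if it takes over 210 s, if anything falls off the work surface, if the arm or the gripper's body presses on something with over 40 N, if the wrist force passes 120 N, or if a joint passes its speed limit or range.

ROBOT

A 6-joint arm with a two-finger parallel gripper is mounted at the origin on the work surface. World frame = base frame: x ahead of the robot, y to its left, z up, the work surface at z = 0. Lengths are in m, angles in rad, forces in N, time in s.
With the tool pointing down it reaches from about 0.3 to 0.775 m from the base axis. Payload 14.6 kg.
Tool frame: the origin (TCP) lies midway between the tips of the shut fingers; the grasp point (between the pads) lies 19 mm behind it (env.pinch_z is the distance from the TCP to the grasp point, in m); z points along the fingers, x is the direction in which the jaws open and shut, and the axes are right-handed (so a half turn about z gives the same grasp; the last joint's range is limited). The gripper opens to 85 mm and grips with 20 to 120 N. Pads are 22 mm wide; open, the fingers measure 114 mm over their backs; the gripper's body (76 mm by 85 mm) begins 54 mm behind the grasp point. The pads swing forward as they close: fully open they stand 13 mm farther back than shut.
Start: joints at [1.082, 0.3, 1.521, -0, 1.321, -0.067], TCP at [0.225, 0.502, 0.231] pointing down, gripper open.
Joint ranges: [-3.03, 3.03], [-0.79, 2.21], [0.23, 2.52], [-1.04, 4.18], [0, 3.07], [-2.55, 2.55]. Speed limits (rad/s): [2.22, 2.22, 2.57, 3.14, 3.14, 3.14].

INTERFACE

Orientations are given as a unit quaternion [x, y, z, w].
In Python, from bench import env, eyes, job gives the robot as it stands. The module is installed in compiled form; this text tells all that it offers.
- The arm moves only by the tool drive_tool, never from a script. Its argument "rows" is a list of rows, each a list of 3 entries, a list of its own where there are three numbers: the turn, a rotation vector about the world's x, y, z in degrees, then the shift along the world's x, y, z in mm, then the finger opening in mm, from 0 to 85.4. In form: [[[rx, ry, rz], [x, y, z], hand], ...]. A call has 1 to 12 rows; each row shifts and turns the commanded pose from where the row before left it; what a row does not reach is not made up. A row lasts 1/8 s, in which the tool goes at most 62.5 mm and 10.7 degrees, less where a joint would pass 70% of its speed; a pose out of reach is approached as far as the arm can. A call with a gripper value outside its range is refused whole. The fingers move at their own pace and stop on an object; "squeeze" is the grip in N (left out, the last holds). Time passes only in rows, so rows that do not move let the fingers close. It gives the time, the measured TCP pose, the force and the opening at its end, in the units of the state.
- env.observe(): the state, without advancing time (a new reading comes with each control period).
- eyes.snapshot(name): name is "side" or "top" or "wrist"; returns a dict with "image" (400x640x3 uint8, red, green, blue), "intrinsics" (3x3 intrinsics, pixels), "k1" (the pictures are not rectified: a ray, as slopes to the right and down, at radius r is drawn at 1 + k1 r^2 times it, then the intrinsics apply), "world_to_cam" (4x4, takes a point from world to camera coordinates); the wrist camera has in their place "mount" (4x4, takes a point from camera to tool coordinates, whose origin is the TCP and whose axes are the tool frame's). Camera axes: x right, y up, looking along -z (the intrinsics and any distortion apply to the point x, -y, -z); pixel columns grow to the right and rows downward; lengths in m; the calibration is good to about 2 mm. A picture is of the moment at which its call begins: read the wrist's pose just before it. There is no depth.
- job.sign_off(): hands the job in, once; it reports no verdict.
The state is a dict: "time": time; "joints": joint angles; "joint_velocities": joint speeds; "effort": joint torques, N m; "ee_pos": TCP position; "orientation": TCP orientation; "wrist_force": force on the tool from outside, world axes, zero at the start; "moment": the same for the moment, N m; "width": finger opening in m.
Only numpy, scipy, OpenCV 4.12 (cv2) and the standard library are available. Lean on these libraries where they do the work, as an engineer would, in place of code of your own. Each camera call takes 0.05 s, during which the arm holds its last target.

## Working session

There is one attempt and no reset: what is moved stays moved. The work goes in short steps, Python scripts to look and compute and a tool call to move; the robot and the scene stay as the last step left them, time stands still between calls to the robot, and variables do not carry over. Pictures are saved under pics/ and viewed, and the job is handed in when it is done.

Besides the shell and the picture viewer there is one more tool, called after "Call:" by a JSON object that holds its "method" and its "body", one argument or row to a line. drive_tool: Moves the arm, as the interface text tells. Its arguments: {"type":"object","properties":{"rows":{"type":"array","items":{"type":"array"}},"squeeze":{"type":"number"}},"required":["rows"]}

```bash
mkdir -p pics
python3 - <<'E'
from bench import env, eyes, job
import cv2
o=env.observe()
for k,v in o.items(): print(k,v)
print(env.pinch_z)
for n in ["side","top","wrist"]:
    s=eyes.snapshot(n)
    cv2.imwrite(f"pics/{n}0.png",s["image"][:,:,::-1])
    print(n,s["intrinsics"],s["k1"],s.get("world_to_cam"),s.get("mount"))
E
```

```text
time 0.0
joints [ 1.08238431e+00  3.00515217e-01  1.52159688e+00 -3.86744415e-05
  1.32071516e+00 -6.66080295e-02]
joint_velocities [ 0.00342811 -0.00094878  0.00137517 -0.00025561  0.00010852  0.00132205]
effort [-1.32112262e-03 -5.43502522e+01 -3.61790407e+01 -1.30052895e-04
  4.08081862e-03  3.90271180e-05]
ee_pos [0.22507447 0.50157132 0.23069043]
orientation [ 8.39463429e-01  5.43415834e-01 -5.30275093e-04  3.16584356e-04]
wrist_force [-0.05748898 -0.46420475 -0.34262006]
moment [-0.05775442  0.07349795 -0.01111255]
width 0.08537951025470326
0.0187
side [[475.78402304   0.         323.46908287]
 [  0.         475.78402304 194.77251666]
 [  0.           0.           1.        ]] -0.011902152021268254 [[-0.95368264 -0.30075699  0.00588745  0.47439054]
 [ 0.20155264 -0.6243378   0.75470447 -0.20658033]
 [-0.22330689  0.72093518  0.65603849 -1.50025609]
 [ 0.          0.          0.          1.        ]] None
top [[476.79727349   0.         319.00635937]
 [  0.         476.79727349 201.61198065]
 [  0.           0.           1.        ]] -0.0007299823039670677 [[-2.69548293e-02 -9.99636343e-01  7.86349721e-04  1.33783923e-03]
 [ 9.97709942e-01 -2.68540515e-02  6.20784227e-02 -4.95211840e-01]
 [-6.20347308e-02  2.45786222e-03  9.98070965e-01 -1.75067590e+00]
 [ 0.00000000e+00  0.00000000e+00  0.00000000e+00  1.00000000e+00]] None
wrist [[292.12848675   0.         317.92244646]
 [  0.         292.12848675 201.60167618]
 [  0.           0.           1.        ]] -0.03664745327552923 None [[ 9.99999288e-01  4.96228080e-04  1.08496064e-03 -2.12833960e-04]
 [ 7.93346283e-04 -9.55782003e-01 -2.94075046e-01 -7.43108650e-02]
 [ 8.91057558e-04  2.94075697e-01 -9.55781717e-01 -1.42259946e-01]
 [ 0.00000000e+00  0.00000000e+00  0.00000000e+00  1.00000000e+00]]
```

View pics/top0.png

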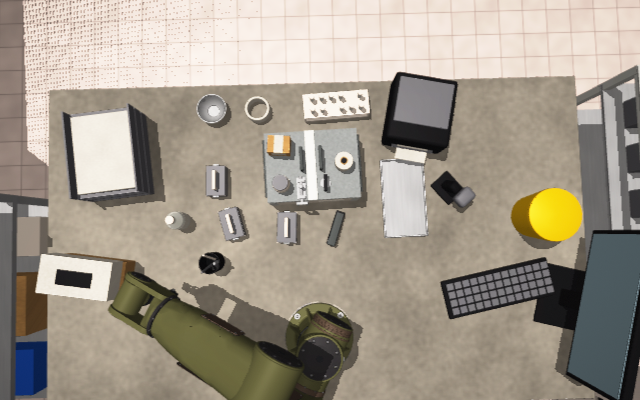

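View pics/side0.png

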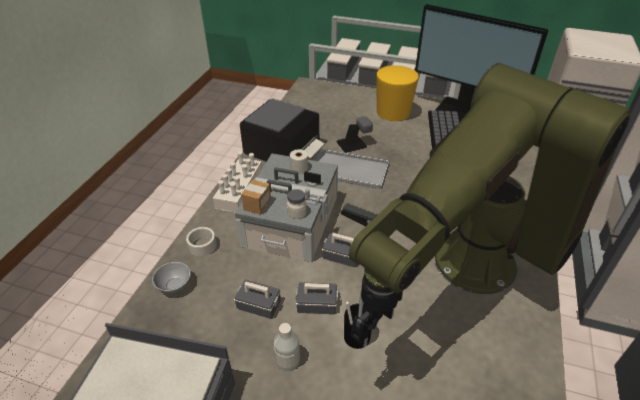

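View pics/wrist0.png

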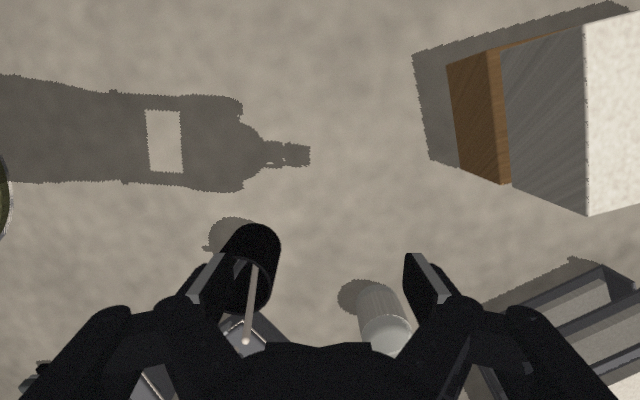

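```bash
cat > h.py <<'E'
from bench import env, eyes, job
import numpy as np, cv2, sys
from scipy.spatial.transform import Rotation as R
def cam(n, save=None):
    o=env.observe(); s=eyes.snapshot(n)
    if n=="wrist":
        T=np.eye(4);T[:3,:3]=R.from_quat(o["orientation"]).as_matrix();T[:3,3]=o["ee_pos"]
        s["c2w"]=T@s["mount"]
    else: s["c2w"]=np.linalg.inv(s["world_to_cam"])
    if save: cv2.imwrite(save,s["image"][:,:,::-1])
    return s
def ray(s,uv):
    K=s["intrinsics"]; k1=s["k1"]
    uv=np.atleast_2d(np.array(uv,float))
    D=np.array([k1,0,0,0,0.])
    p=cv2.undistortPoints(uv.reshape(-1,1,2),K,D).reshape(-1,2)
    d=np.c_[p[:,0],-p[:,1],-np.ones(len(p))]
    return s["c2w"][:3,3], d@s["c2w"][:3,:3].T
def onz(s,uv,z):
    c,d=ray(s,uv); return c+d*((z-c[2])/d[:,2])[:,None]
def proj(s,P):
    P=np.atleast_2d(np.array(P,float)); W=np.linalg.inv(s["c2w"])
    q=P@W[:3,:3].T+W[:3,3]; x=np.c_[q[:,0]/-q[:,2],-q[:,1]/-q[:,2]]
    r2=(x**2).sum(1,keepdims=True); x=x*(1+s["k1"]*r2)
    return x@s["intrinsics"][:2,:2].T+s["intrinsics"][:2,2]
def tri(pairs):
    A=np.zeros((3,3));b=np.zeros(3)
    for s,uv in pairs:
        c,d=ray(s,uv); d=d[0]/np.linalg.norm(d[0]); M=np.eye(3)-np.outer(d,d); A+=M;b+=M@c
    return np.linalg.solve(A,b)
def crop(s,x0,y0,w,h,f,path,grid=0):
    im=cv2.resize(s["image"][y0:y0+h,x0:x0+w,::-1],None,fx=f,fy=f,interpolation=cv2.INTER_CUBIC)
    if grid:
        for x in range((x0//grid+1)*grid,x0+w,grid):
            cv2.putText(im,str(x),(int((x-x0)*f),10),0,.35,(0,0,255),1); cv2.line(im,(int((x-x0+.5)*f),12),(int((x-x0+.5)*f),18),(0,0,255),1)
        for y in range((y0//grid+1)*grid,y0+h,grid):
            cv2.putText(im,str(y),(0,int((y-y0+.5)*f)),0,.35,(0,0,255),1); cv2.line(im,(26,int((y-y0+.5)*f)),(32,int((y-y0+.5)*f)),(0,0,255),1)
    cv2.imwrite(path,im)
def st():
    o=env.observe(); m=R.from_quat(o["orientation"]).as_matrix()
    print("t %.2f"%o["time"],"tcp",np.round(o["ee_pos"]*1000,1),"toolx",np.round(m[:,0],3),"z",np.round(m[:,2],3),"w %.1f"%(o["width"]*1000),"F",np.round(o["wrist_force"],1),"J",np.round(o["joints"],2))
E
python3 - <<'E'
from h import *
s=cam("top"); crop(s,195,120,170,130,4.6,"pics/top1.png",10)
s=cam("side"); crop(s,220,140,170,130,4.6,"pics/side1.png",10)
E
```

```text
(no output)
```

View pics/top1.png

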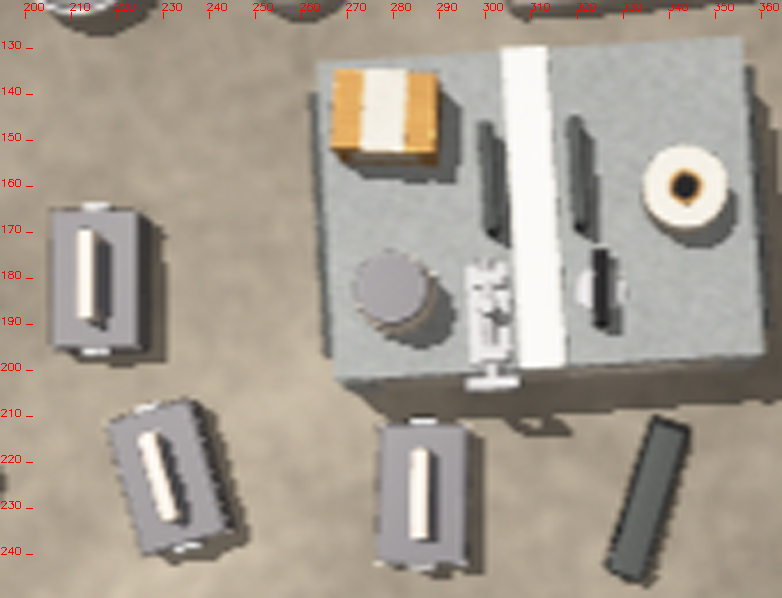

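View pics/side1.png

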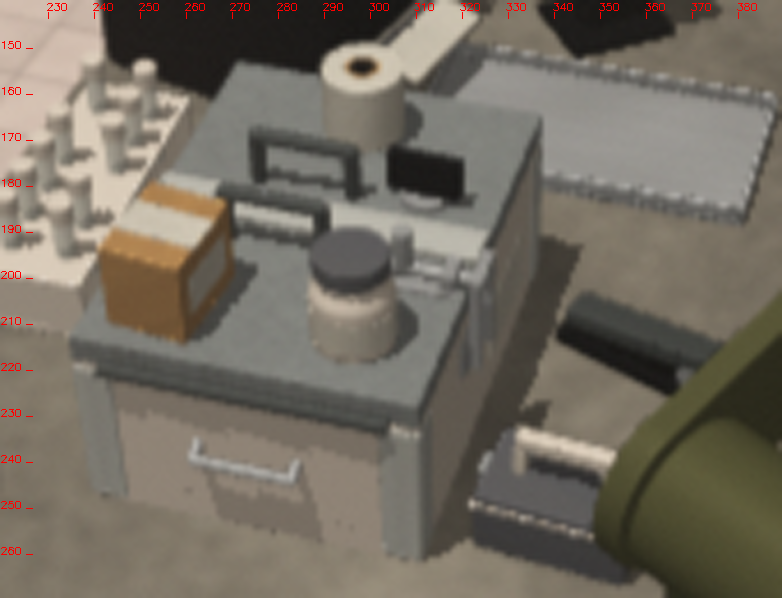

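Run:
```python
from h import *
s=cam("top")
def P(X,Y,z): return onz(s,[[X/4.6+194.5,Y/4.6+119.5]],z)[0]*1000
c=np.array([P(318,62,.15),P(742,38,.15),P(764,353,.15),P(337,381,.15)])
print("lid",c.round(), "ctr",c.mean(0).round(1))
print("sizes",np.linalg.norm(np.diff(np.r_[c,c[:1]],axis=0)[:,:2],axis=1))
v=(c[0]+c[1]-c[2]-c[3]); print("yaw",np.degrees(np.arctan2(v[1],v[0]))); v=(c[0]+c[3]-c[1]-c[2]);print(np.degrees(np.arctan2(-v[0],v[1])))
print("carton top",P(386,110,.216)," tub top",P(394,287,.225),"roll",P(685,186,.206))
print("strip", P(525,48,.155),P(545,367,.155))
print("hA",P(576,118,.19),P(585,233,.19)); print("hB",P(486,124,.19),P(495,235,.19))
print("latch",P(600,250,.188),P(600,328,.188)); print("knob",P(491,308,.191))
for n,a,b in [("c1",(86,232),(90,318)),("c2",(150,435),(172,521)),("c3",(419,448),(418,538))]:
    p,q=P(*a,.088),P(*b,.088); v=p-q; print(n,((p+q)/2).round(1),"yaw",np.degrees(np.arctan2(v[1],v[0])).round(1),"len",np.linalg.norm(v).round())
# tray
for q in [(380,165),(422,160),(428,235),(385,237)]: print("tray",onz(s,[q],.018)[0]*1000)
crop(s,370,130,120,120,5,"pics/tray1.png",10)
```

```text
lid [[ 729.  173.  150.]
 [ 739. -146.  150.]
 [ 501. -154.  150.]
 [ 489.  164.  150.]] ctr [614.6   9.1 150. ]
sizes [318.79728081 237.68355896 318.3374702  240.33858606]
yaw 2.185245252116105
1.9799159873619827
carton top [678.99947974 117.5057166  216.        ]  tub top [550.08247301 113.85016386 225.        ] roll [619.69451447 -96.30997019 206.        ]
strip [734.51009494  17.38984488 155.        ] [494.90331268   8.6884787  155.        ]
hA [674.25939178 -19.08464245 190.        ] [589.55719579 -23.35124201 190.        ]
hB [671.59912327  46.77396176 190.        ] [589.85261709  42.2198063  190.        ]
latch [577.05673895 -33.96191263 188.        ] [520.02512619 -32.37997964 188.        ]
knob [536.47160166  46.41341319 191.        ]
c1 [580.3 361.2  88. ] yaw 1.9 len 67.0
c2 [421.8 307.1  88. ] yaw 13.4 len 68.0
c3 [404.9 109.2  88. ] yaw -1.9 len 69.0
tray [ 625.09547569 -242.28053363   18.        ]
tray [ 639.61640959 -399.11719868   18.        ]
tray [ 360.933621   -409.98104539   18.        ]
tray [ 357.86543438 -251.37318162   18.        ]
```

View pics/tray1.png

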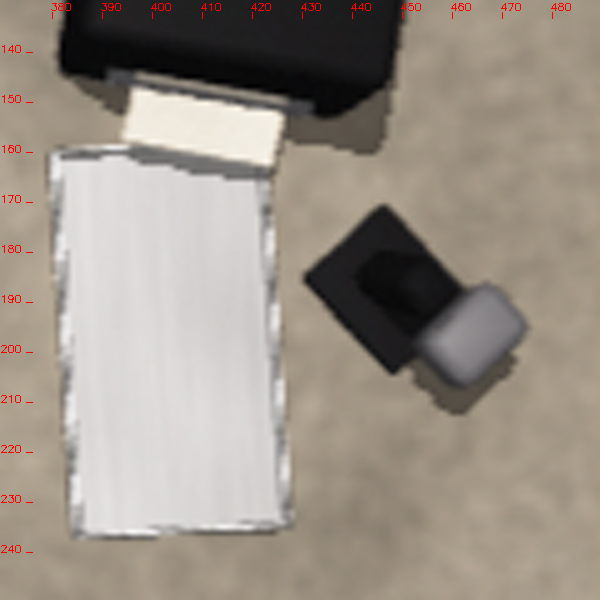

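Run:
```python
from h import *
s=cam("top")
for n,uv in [("TL",(379.9,159.5)),("BL",(383.9,236.9)),("BR",(427.9,234.5)),("R165",(423,165))]: print(n,onz(s,[uv],.018)[0]*1000)
def P(X,Y,z): return onz(s,[[X/4.6+194.5,Y/4.6+119.5]],z)[0]*1000
for a in [(336,70),(437,73),(438,151),(332,149)]: print("carton",P(*a,.216))
for n,uv in [("pot",(210,262)),("gel",(173,220)),("stapler",(336,228)),("scan",(465,195))]: print(n,onz(s,[uv],.1)[0]*1000)
st()
```

```text
TL [ 645.6882829  -242.62763368   18.        ]
BL [ 358.34172388 -247.33692449   18.        ]
BR [ 362.77952649 -409.68828461   18.        ]
R165 [ 620.8072893  -402.07761869   18.        ]
carton [709.02792933 152.85179501 216.        ]
carton [704.89673938  80.23046355 216.        ]
carton [648.27653226  80.82062703 216.        ]
carton [651.76756558 156.88391308 216.        ]
pot [288.48901862 375.10141826 100.        ]
gel [438.85097471 503.2981049  100.        ]
stapler [395.32368161 -68.98377712 100.        ]
scan [ 499.32069205 -527.64165752  100.        ]
t 0.35 tcp [225.2 501.7 231.1] toolx [ 0.409  0.912 -0.   ] z [-0. -0. -1.] w 85.5 F [-0.4  0.3 -0.3] J [ 1.08  0.3   1.52 -0.    1.32 -0.07]
```

Call:
{"method": "drive_tool", "body": {
  "rows": [
    [[0, 0, 0], [0, -10, 40], 85],
    [[0, 0, -6], [30, -40, 30], 85],
    [[0, 0, -6], [35, -52, 0], 85],
    [[0, 0, -6], [35, -52, 0], 85],
    [[0, 0, -6], [35, -52, 0], 85],
    [[0, 0, -6], [35, -52, 0], 85],
    [[0, 0, -6], [35, -52, 0], 85],
    [[0, 0, -6], [35, -52, 0], 85],
    [[0, 0, -6], [35, -52, 0], 85],
    [[0, 0, -6], [35, -52, 0], 85],
    [[0, 0, -6], [35, -52, 0], 85],
    [[0, 0, -4], [15, -28, 0], 85]
  ]
}}

```text
time: 1.85
ee_pos: [0.5852, -0.0455, 0.3006]
orientation: [1.0, 0.014, -0.0, -0.0]
wrist_force: [-0.3, 0.0, -0.7]
width: 0.0852
```

Run:
```python
from h import *
s=cam("wrist","pics/w1.png"); st()
for n,p in [("roll",(.6197,-.0963,.206)),("tub",(.5501,.1139,.225)),("latch",(.5485,-.033,.188)),("knob",(.5365,.0464,.191)),("hA",(.632,-.021,.19)),("carton",(.679,.1175,.216))]: print(n,proj(s,p).round())
```

```text
t 1.90 tcp [585.9 -47.7 300.3] toolx [ 1.     0.023 -0.001] z [-0.001 -0.001 -1.   ] w 84.8 F [ 1.7 -3.  -0.5] J [-0.14  0.35  1.3  -0.    1.49 -0.17]
roll [[354. 258.]]
tub [[269. -26.]]
latch [[277. 183.]]
knob [[260.  88.]]
hA [[371. 173.]]
carton [[462. -19.]]
```

View pics/w1.png

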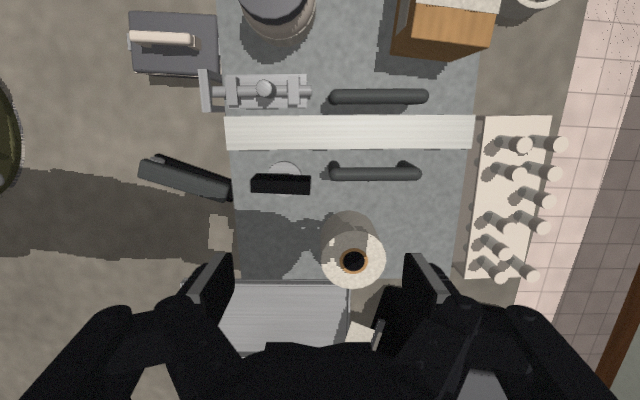

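Call:
{"method": "drive_tool", "body": {
  "rows": [
    [[0, 0, 0], [20, -25, 0], 85],
    [[0, 0, 0], [15, -24, -20], 85],
    [[0, 0, 0], [0, 0, -40], 85],
    [[0, 0, 0], [0, 0, -40], 85],
    [[0, 0, 0], [0, 0, -30], 85],
    [[0, 0, 0], [0, 0, -6], 85],
    [[0, 0, 0], [0, 0, 0], 85],
    [[0, 0, 0], [0, 0, 0], 45],
    [[0, 0, 0], [0, 0, 0], 45],
    [[0, 0, 0], [0, 0, 0], 45],
    [[0, 0, 0], [0, 0, 0], 45],
    [[0, 0, 0], [0, 0, 0], 45]
  ],
  "squeeze": 30
}}

```text
time: 3.4
ee_pos: [0.6197, -0.0919, 0.1668]
orientation: [1.0, 0.016, 0.001, 0.0]
wrist_force: [-1.7, 0.1, 6.3]
width: 0.0592
```

Call:
{"method": "drive_tool", "body": {
  "rows": [
    [[0, 0, 0], [0, 0, 25], 45],
    [[0, 0, 0], [0, 0, 35], 45],
    [[0, 0, 0], [-10, -50, 0], 45],
    [[0, 0, 0], [-10, -50, 0], 45],
    [[0, 0, 0], [-10, -50, 0], 45],
    [[0, 0, 0], [-10, -50, 0], 45],
    [[0, 0, 0], [-10, -31, -20], 45],
    [[0, 0, 0], [0, 0, -50], 45],
    [[0, 0, 0], [0, 0, -50], 45],
    [[0, 0, 0], [0, 0, -50], 45],
    [[0, 0, 0], [0, 0, -20], 45],
    [[0, 0, 0], [0, 0, 0], 45]
  ]
}}

```text
time: 4.9
ee_pos: [0.5692, -0.3228, 0.0351]
orientation: [1.0, 0.016, -0.0, -0.0]
wrist_force: [0.4, 0.2, -1.2]
width: 0.0593
```

Call:
{"method": "drive_tool", "body": {
  "rows": [
    [[0, 0, 0], [0, 0, -10], 45],
    [[0, 0, 0], [0, 0, -3], 45],
    [[0, 0, 0], [0, 0, 0], 45]
  ]
}}

```text
time: 5.28
ee_pos: [0.5694, -0.323, 0.0228]
orientation: [1.0, 0.016, 0.0, 0.0]
wrist_force: [-0.9, -0.2, -1.2]
width: 0.0591
```

Run:
```python
from h import *
st(); s=cam("side"); crop(s,270,80,160,120,5,"pics/s2.png",10)
```

```text
t 5.28 tcp [ 569.4 -323.    22.8] toolx [0.999 0.032 0.001] z [ 0.001 -0.    -1.   ] w 59.1 F [-0.9 -0.2 -1.2] J [-0.57  0.75  1.36  0.    1.03 -0.6 ]
```

View pics/s2.png

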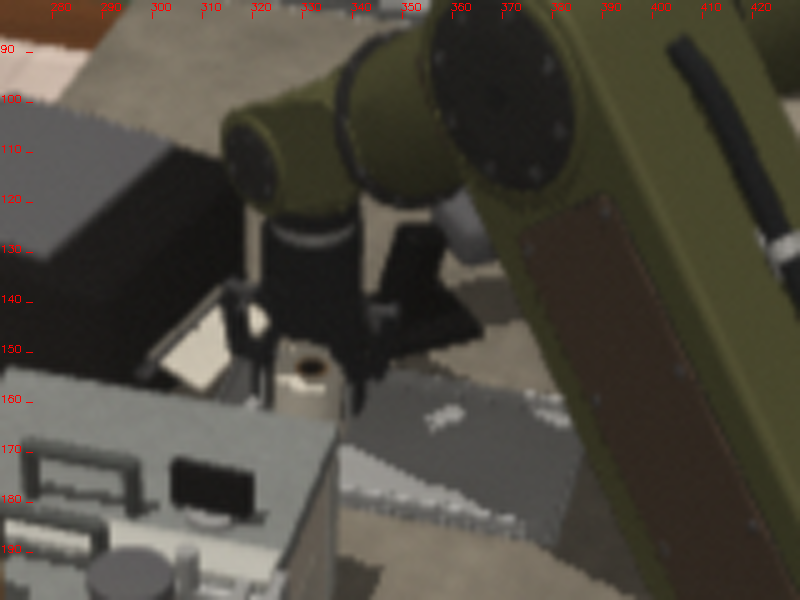

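Call:
{"method": "drive_tool", "body": {
  "rows": [
    [[0, 0, 0], [0, 0, -2], 45],
    [[0, 0, 0], [0, 0, 0], 45],
    [[0, 0, 0], [0, 0, 0], 70],
    [[0, 0, 0], [0, 0, 0], 70],
    [[0, 0, 0], [0, 0, 0], 70],
    [[0, 0, 0], [0, 0, 30], 70],
    [[0, 0, 0], [0, 0, 45], 70],
    [[0, 0, 0], [0, 5, 55], 70],
    [[0, 0, 0], [0, 20, 60], 80],
    [[0, 0, 0], [0, 50, 60], 85],
    [[0, 0, 0], [0, 55, 0], 85],
    [[0, 0, 0], [0, 55, 0], 85]
  ]
}}

```text
time: 6.82
ee_pos: [0.5691, -0.1466, 0.2581]
orientation: [1.0, 0.016, 0.001, 0.0]
wrist_force: [0.8, 0.3, 0.4]
width: 0.0849
```

Call:
{"method": "drive_tool", "body": {
  "rows": [
    [[0, 0, 0], [-4, 50, 0], 85],
    [[0, 0, 0], [-4, 50, 0], 85],
    [[0, 0, 0], [-4, 50, 0], 85],
    [[0, 0, 0], [-4, 50, 0], 85],
    [[0, 0, 0], [-3, 50, 0], 85],
    [[0, 0, 0], [0, 0, 0], 85],
    [[0, 0, 0], [0, 0, 0], 85]
  ]
}}

```text
time: 7.7
ee_pos: [0.5503, 0.1017, 0.2576]
orientation: [1.0, 0.016, -0.0, 0.0]
wrist_force: [-0.1, 0.1, 0.3]
width: 0.0848
```

Run:
```python
from h import *
st(); s=cam("top"); crop(s,370,130,120,120,5,"pics/t3.png",10)
s=cam("wrist","pics/w3.png")
for n,p in [("tub",(.5501,.1139,.225))]: print(n,proj(s,p).round())
```

```text
t 7.70 tcp [550.3 101.7 257.6] toolx [ 0.999  0.032 -0.   ] z [-0. -0. -1.] w 84.8 F [-0.1  0.1  0.3] J [ 0.12  0.3   1.46 -0.    1.38  0.09]
tub [[317. 213.]]
```

View pics/t3.png

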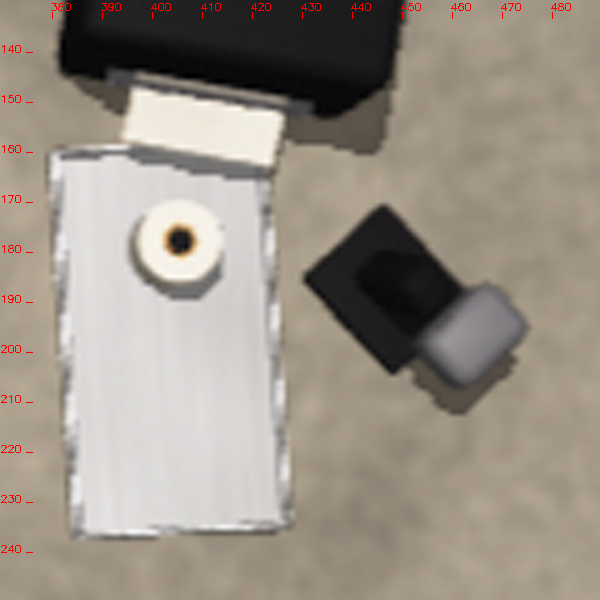

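View pics/w3.png

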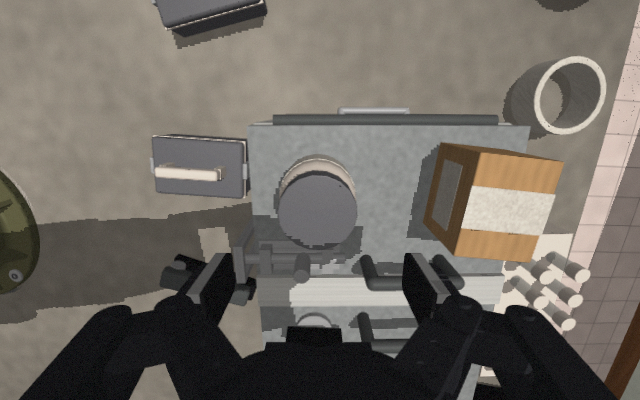

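Call:
{"method": "drive_tool", "body": {
  "rows": [
    [[0, 0, 0], [0, 12, 0], 85],
    [[0, 0, 0], [0, 0, -30], 85],
    [[0, 0, 0], [0, 0, -35], 85],
    [[0, 0, 0], [0, 0, -20], 85],
    [[0, 0, 0], [0, 0, 0], 85],
    [[0, 0, 0], [0, 0, 0], 45],
    [[0, 0, 0], [0, 0, 0], 45],
    [[0, 0, 0], [0, 0, 0], 45],
    [[0, 0, 0], [0, 0, 0], 45],
    [[0, 0, 0], [0, 0, 0], 45]
  ]
}}

```text
time: 9.05
ee_pos: [0.5507, 0.114, 0.1742]
orientation: [1.0, 0.016, 0.001, -0.0]
wrist_force: [-1.4, 0.3, 5.5]
width: 0.0566
```

Call:
{"method": "drive_tool", "body": {
  "rows": [
    [[0, 0, 0], [0, 0, 30], 45],
    [[0, 0, 0], [0, 0, 45], 45],
    [[0, 0, 0], [-7, -50, 0], 45],
    [[0, 0, 0], [-7, -50, 0], 45],
    [[0, 0, 0], [-7, -50, 0], 45],
    [[0, 0, 0], [-7, -50, 0], 45],
    [[0, 0, 0], [-7, -50, 0], 45],
    [[0, 0, 0], [-7, -50, 0], 45],
    [[0, 0, 0], [-7, -50, 0], 45],
    [[0, 0, 0], [-7, -50, 0], 45],
    [[0, 0, 0], [-9, -39, 0], 45],
    [[0, 0, 0], [0, 0, -40], 45]
  ]
}}

```text
time: 10.55
ee_pos: [0.4853, -0.3283, 0.21]
orientation: [1.0, 0.014, 0.002, 0.002]
wrist_force: [0.5, 0.6, -3.2]
width: 0.0565
```

Call:
{"method": "drive_tool", "body": {
  "rows": [
    [[0, 0, 0], [0, 0, -50], 45],
    [[0, 0, 0], [0, 0, -50], 45],
    [[0, 0, 0], [0, 0, -40], 45],
    [[0, 0, 0], [0, 0, -25], 45],
    [[0, 0, 0], [0, 0, 0], 45],
    [[0, 0, 0], [0, 0, 0], 45]
  ]
}}

```text
time: 11.3
ee_pos: [0.4859, -0.3256, 0.0442]
orientation: [1.0, 0.016, 0.001, 0.001]
wrist_force: [0.5, 0.3, -1.4]
width: 0.0565
```

Call:
{"method": "drive_tool", "body": {
  "rows": [
    [[0, 0, 0], [0, 0, -10], 45],
    [[0, 0, 0], [0, 0, -5], 45],
    [[0, 0, 0], [0, 0, -1], 45],
    [[0, 0, 0], [0, 0, 0], 45],
    [[0, 0, 0], [0, 0, 0], 66],
    [[0, 0, 0], [0, 0, 0], 66],
    [[0, 0, 0], [0, 0, 0], 66],
    [[0, 0, 0], [0, 0, 30], 66],
    [[0, 0, 0], [0, 0, 45], 66],
    [[0, 0, 0], [0, 0, 55], 66],
    [[0, 0, 0], [0, 20, 60], 80],
    [[0, 0, 0], [10, 50, 50], 85]
  ]
}}

```text
time: 12.8
ee_pos: [0.4938, -0.2618, 0.2622]
orientation: [1.0, 0.015, 0.001, 0.001]
wrist_force: [0.6, -0.7, -0.7]
width: 0.0852
```

Call:
{"method": "drive_tool", "body": {
  "rows": [
    [[0, 0, -1], [20, 50, 0], 85],
    [[0, 0, -1], [25, 50, 0], 85],
    [[0, 0, -1], [25, 50, 0], 85],
    [[0, 0, -1], [25, 50, 0], 85],
    [[0, 0, 0], [25, 50, 0], 85],
    [[0, 0, 0], [25, 50, 0], 85],
    [[0, 0, 0], [25, 50, 0], 85],
    [[0, 0, 0], [12, 23, 0], 85],
    [[0, 0, 0], [0, 0, 0], 85],
    [[0, 0, 0], [0, 0, 0], 85]
  ]
}}

```text
time: 14.05
ee_pos: [0.6758, 0.1107, 0.2595]
orientation: [1.0, -0.019, -0.0, 0.0]
wrist_force: [-0.3, -0.4, -0.3]
width: 0.0846
```

Run:
```python
from h import *
st(); s=cam("top"); crop(s,370,130,120,120,5,"pics/t4.png",10)
s=cam("wrist","pics/w4.png")
print(proj(s,[(.6785,.1177,.216)]).round())
```

```text
t 14.05 tcp [675.8 110.7 259.5] toolx [ 0.999 -0.038 -0.   ] z [-0. -0. -1.] w 84.6 F [-0.3 -0.4 -0.3] J [ 0.11  0.6   1.03 -0.    1.51  0.15]
[[321. 215.]]
```

View pics/t4.png

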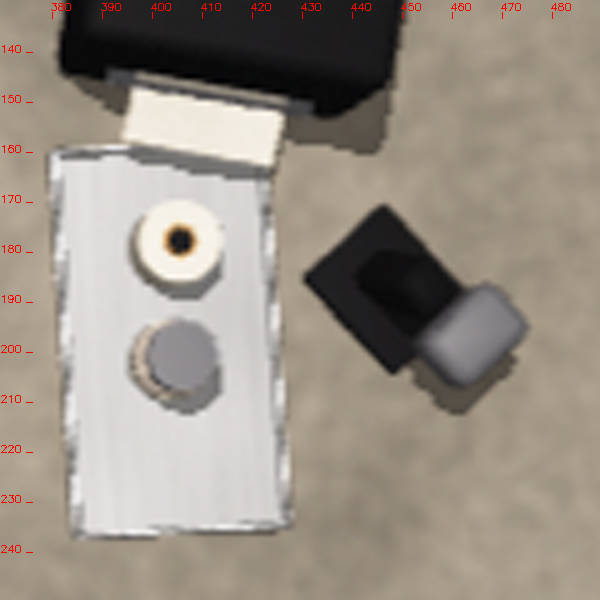

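View pics/w4.png

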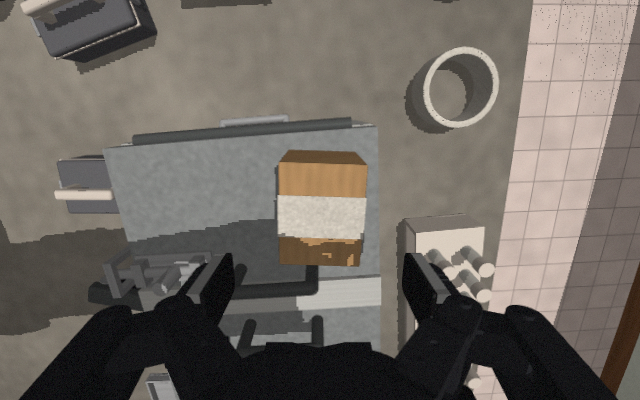

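Call:
{"method": "drive_tool", "body": {
  "rows": [
    [[0, 0, 0], [3, 7, 0], 85],
    [[0, 0, 0], [0, 0, -30], 85],
    [[0, 0, 0], [0, 0, -35], 85],
    [[0, 0, 0], [0, 0, -26], 85],
    [[0, 0, 0], [0, 0, 0], 85],
    [[0, 0, 0], [0, 0, 0], 45],
    [[0, 0, 0], [0, 0, 0], 45],
    [[0, 0, 0], [0, 0, 0], 45],
    [[0, 0, 0], [0, 0, 0], 45],
    [[0, 0, 0], [0, 0, 0], 45]
  ]
}}

```text
time: 15.4
ee_pos: [0.6796, 0.1185, 0.1706]
orientation: [1.0, -0.019, 0.001, -0.0]
wrist_force: [-0.1, -0.0, 6.9]
width: 0.058
```

Call:
{"method": "drive_tool", "body": {
  "rows": [
    [[0, 0, 0], [0, 0, 30], 45],
    [[0, 0, 0], [0, 0, 50], 45],
    [[0, 0, 9], [-25, -45, 5], 45],
    [[0, 0, 9], [-27, -45, 0], 45],
    [[0, 0, 9], [-27, -45, 0], 45],
    [[0, 0, 9], [-27, -45, 0], 45],
    [[0, 0, 9], [-27, -45, 0], 45],
    [[0, 0, 9], [-27, -45, 0], 45],
    [[0, 0, 9], [-27, -45, 0], 45],
    [[0, 0, 9], [-27, -45, 0], 45],
    [[0, 0, 9], [-27, -45, 0], 45],
    [[0, 0, 9], [-27, -38, 0], 45]
  ]
}}

```text
time: 16.9
ee_pos: [0.4099, -0.3261, 0.2543]
orientation: [0.719, 0.695, 0.0, 0.001]
wrist_force: [1.6, -0.3, -0.7]
width: 0.0583
```

Call:
{"method": "drive_tool", "body": {
  "rows": [
    [[0, 0, 0], [-3, 0, -40], 45],
    [[0, 0, 0], [0, 0, -50], 45],
    [[0, 0, 0], [0, 0, -50], 45],
    [[0, 0, 0], [0, 0, -50], 45],
    [[0, 0, 0], [0, 0, -20], 45],
    [[0, 0, 0], [0, 0, 0], 45],
    [[0, 0, 0], [0, 0, 0], 45]
  ]
}}

```text
time: 17.77
ee_pos: [0.4086, -0.3251, 0.045]
orientation: [0.72, 0.694, 0.0, 0.001]
wrist_force: [-0.9, -0.2, -0.8]
width: 0.0579
```

Call:
{"method": "drive_tool", "body": {
  "rows": [
    [[0, 0, 0], [-3, 0, -14], 45],
    [[0, 0, 0], [0, 0, -4], 45],
    [[0, 0, 0], [0, 0, -2], 45],
    [[0, 0, 0], [0, 0, 0], 45],
    [[0, 0, 0], [0, 0, 0], 72],
    [[0, 0, 0], [0, 0, 0], 72],
    [[0, 0, 0], [0, 0, 0], 72],
    [[0, 0, 0], [0, 0, 30], 72],
    [[0, 0, 0], [0, 0, 45], 72],
    [[0, 0, 0], [0, 0, 55], 72],
    [[0, 0, 0], [10, 20, 60], 60],
    [[0, 0, 0], [15, 50, 50], 50]
  ]
}}

```text
time: 19.27
ee_pos: [0.4278, -0.2619, 0.2579]
orientation: [0.721, 0.693, 0.0, 0.001]
wrist_force: [1.8, 0.2, 0.2]
width: 0.0498
```

Run:
```python
from h import *
st(); s=cam("top"); crop(s,260,120,180,130,4.4,"pics/t5.png",10)
```

```text
t 19.27 tcp [ 427.8 -261.9  257.9] toolx [ 0.04   0.999 -0.001] z [ 0.002 -0.001 -1.   ] w 49.8 F [1.8 0.2 0.2] J [-0.62  0.17  1.62 -0.    1.35 -2.15]
```

View pics/t5.png

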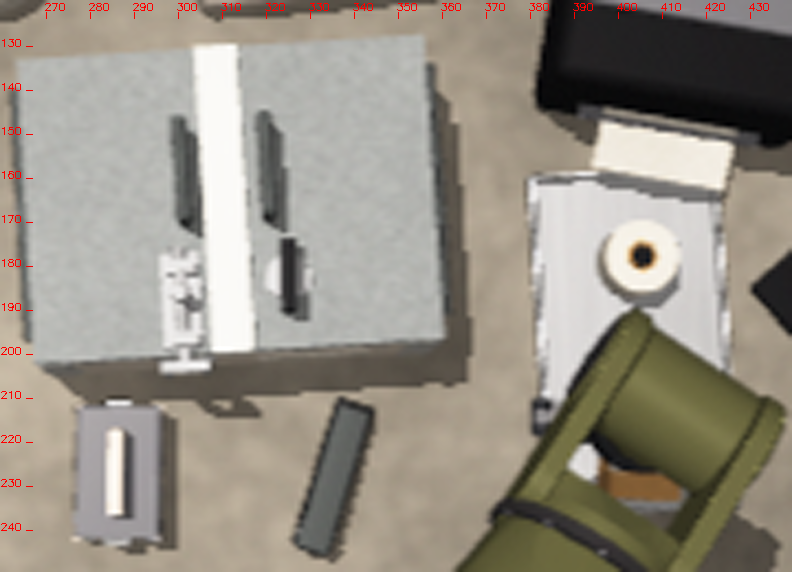

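Call:
{"method": "drive_tool", "body": {
  "rows": [
    [[0, 0, 1], [20, 40, 0], 30],
    [[0, 0, 1], [25, 45, 0], 30],
    [[0, 0, 1], [25, 45, 0], 30],
    [[0, 0, 1], [25, 45, 0], 30],
    [[0, 0, 0], [20, 44, 0], 30],
    [[0, 0, 0], [0, 0, 0], 30],
    [[0, 0, 0], [0, 0, 0], 30]
  ]
}}

```text
time: 20.2
ee_pos: [0.5426, -0.043, 0.2552]
orientation: [0.696, 0.718, -0.0, -0.0]
wrist_force: [-0.7, 1.0, 0.4]
width: 0.0302
```

Run:
```python
from h import *
st(); s=cam("wrist","pics/w6.png")
print(proj(s,[(.5485,-.033,.188),(.5365,.0464,.191),(.632,-.021,.196)]).round(1))
t=cam("top"); crop(t,370,130,120,120,5,"pics/t6.png",10)
```

```text
t 20.20 tcp [542.6 -43.  255.2] toolx [-0.032  0.999 -0.   ] z [-0. -0. -1.] w 30.2 F [-0.7  1.   0.4] J [-0.15  0.27  1.5  -0.    1.37 -1.75]
[[331.7 222. ]
 [438.1 211.5]
 [342.  319.9]]
```

View pics/w6.png

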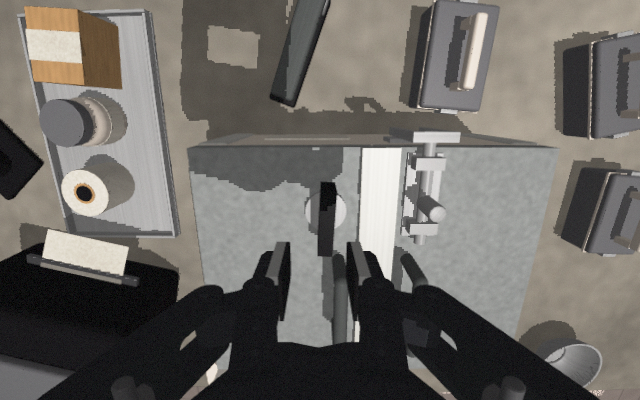

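View pics/t6.png

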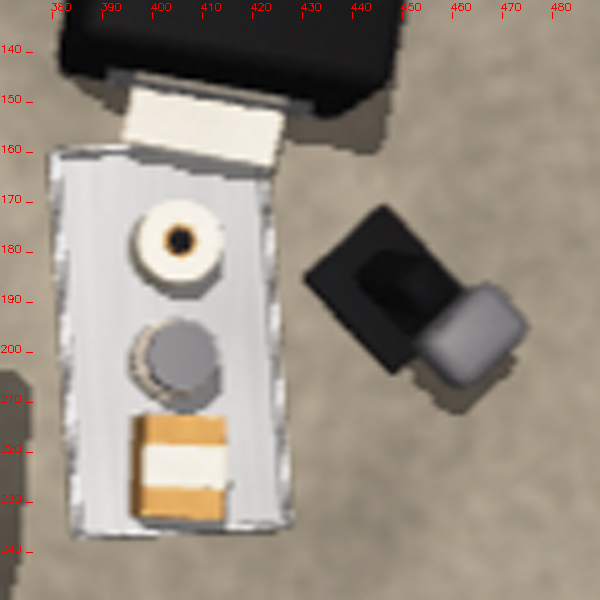

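Run:
```python
from h import *
s=cam("wrist"); im=s["image"].astype(int)
m=(im.sum(2)<70); m[:, :300]=0; m[:,345:]=0; m[:175]=0; m[262:]=0
for r in range(178,262,6):
    c=np.where(m[r])[0]; print(r,(c.min(),c.max()) if len(c) else None)
a=onz(s,[(329,182),(328,255),(329,182),(327,255)],.188)*1000; print(a)
print(onz(s,[(328,182),(327,255)],.158)*1000)
k=onz(s,[(437,213)],.191)*1000; print("knob",k)
crop(s,290,120,180,170,4,"pics/w7.png",10)
```

```text
178 None
184 (np.int64(322), np.int64(334))
190 (np.int64(322), np.int64(336))
196 (np.int64(322), np.int64(336))
202 (np.int64(321), np.int64(335))
208 (np.int64(321), np.int64(324))
214 None
220 None
226 None
232 None
238 None
244 None
250 None
256 None
[[517.12350183 -37.05461028 188.        ]
 [576.69931475 -35.38543744 188.        ]
 [517.12350183 -37.05461028 188.        ]
 [576.72326273 -36.18185202 188.        ]]
[[524.17025553 -36.54448904 158.        ]
 [592.27030747 -34.70597898 158.        ]]
knob [[537.79326665  45.20231637 191.        ]]
```

View pics/w7.png

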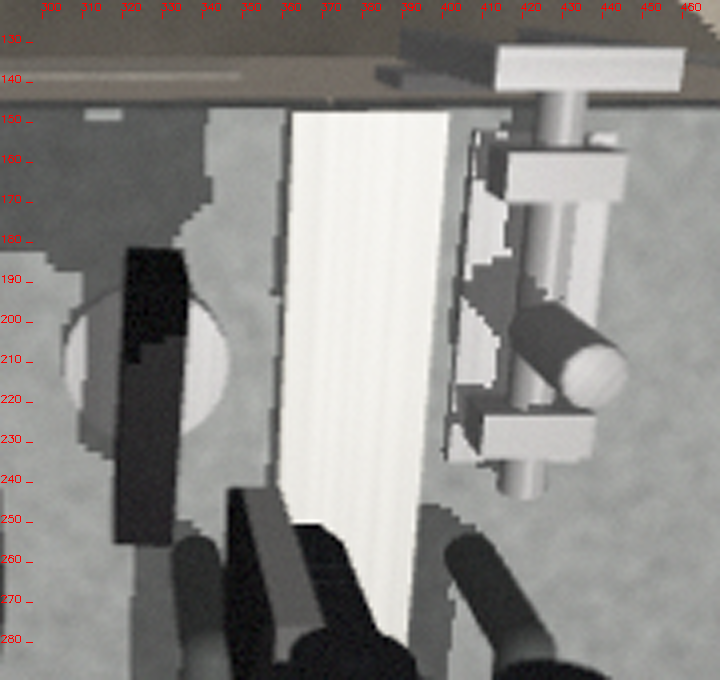

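Run:
```python
from h import *
s=cam("wrist")
print(onz(s,[(325.5,213)],.153)*1000, onz(s,[(329.3,186),(325.5,255)],.188)*1000)
c=onz(s,[(436.5,212.5)],.191)*1000; print(c)
```

```text
[[553.5782504  -37.45658979 153.        ]] [[520.14688404 -36.73834085 188.        ]
 [576.76611341 -37.41753974 188.        ]]
[[537.42779695  44.73584657 191.        ]]
```

Call:
{"method": "drive_tool", "body": {
  "rows": [
    [[0, 0, -1], [6, 7, 0], 30],
    [[0, 0, 0], [0, 0, -30], 30],
    [[0, 0, 0], [0, 0, -35], 30],
    [[0, 0, 0], [0, 0, -28], 30],
    [[0, 0, 0], [0, 0, 0], 30],
    [[0, 0, 0], [0, 0, 0], 30],
    [[0, 0, 0], [0, 0, 0], 8],
    [[0, 0, 0], [0, 0, 0], 8],
    [[0, 0, 0], [0, 0, 0], 8],
    [[0, 0, 0], [0, 0, 0], 8]
  ],
  "squeeze": 40
}}

```text
time: 21.65
ee_pos: [0.5494, -0.0362, 0.1639]
orientation: [0.702, 0.712, 0.001, 0.001]
wrist_force: [-1.6, -3.3, 6.9]
width: 0.0113
```

Run:
```python
from h import *
st(); print(env.observe()["moment"])
```

```text
t 21.65 tcp [549.4 -36.2 163.9] toolx [-0.014  1.    -0.001] z [ 0.003 -0.001 -1.   ] w 11.3 F [-1.6 -3.3  6.9] J [-0.13  0.36  1.6  -0.    1.18 -1.72]
[-0.4495293   0.04762707 -0.0892007 ]
```

Call:
{"method": "drive_tool", "body": {
  "rows": [
    [[0, 0, -9], [0, 0, 0], 8],
    [[0, 0, -9], [0, 0, 0], 8],
    [[0, 0, -9], [0, 0, 0], 8],
    [[0, 0, -9], [0, 0, 0], 8],
    [[0, 0, -9], [0, 0, 0], 8],
    [[0, 0, -9], [0, 0, 0], 8],
    [[0, 0, -9], [0, 0, 0], 8],
    [[0, 0, -9], [0, 0, 0], 8],
    [[0, 0, -9], [0, 0, 0], 8],
    [[0, 0, -4], [0, 0, 0], 8],
    [[0, 0, 0], [0, 0, 0], 8]
  ]
}}

```text
time: 23.02
ee_pos: [0.5501, -0.0353, 0.1639]
orientation: [0.999, 0.05, 0.002, -0.0]
wrist_force: [7.4, 3.6, 4.1]
width: 0.0113
```

Run:
```python
from h import *
st(); print(env.observe()["moment"])
```

```text
t 23.02 tcp [550.1 -35.3 163.9] toolx [0.995 0.101 0.005] z [ 0.005  0.001 -1.   ] w 11.3 F [7.4 3.6 4.1] J [-0.13  0.36  1.6   0.    1.17 -0.23]
[ 0.58429889 -1.14832557 -0.08370024]
```

Call:
{"method": "drive_tool", "body": {
  "rows": [
    [[0, 0, 0], [0, 0, 0], 30],
    [[0, 0, 0], [0, 0, 0], 30],
    [[0, 0, 0], [0, 0, 30], 30],
    [[0, 0, -10], [0, 0, 40], 30],
    [[0, 0, -10], [5, 0, 30], 30],
    [[0, 0, -10], [10, 0, 0], 30],
    [[0, 0, -10], [10, 2, 0], 30],
    [[0, 0, -10], [10, 2, 0], 30],
    [[0, 0, -10], [10, 2, 0], 30],
    [[0, 0, -10], [10, 2, 0], 30],
    [[0, 0, -10], [10, 0, 0], 30],
    [[0, 0, -10], [0, 0, 0], 30]
  ]
}}

```text
time: 24.52
ee_pos: [0.614, -0.0279, 0.262]
orientation: [0.74, -0.672, -0.0, 0.0]
wrist_force: [-0.2, -1.2, 0.2]
width: 0.0299
```

Call:
{"method": "drive_tool", "body": {
  "rows": [
    [[0, 0, -4], [0, 0, 0], 40],
    [[0, 0, 0], [0, 0, 0], 40]
  ]
}}

```text
time: 24.78
ee_pos: [0.6136, -0.0279, 0.2623]
orientation: [0.718, -0.696, -0.0, 0.0]
wrist_force: [1.2, 0.5, -0.3]
width: 0.0402
```

Run:
```python
from h import *
st(); s=cam("wrist","pics/w8.png")
print(proj(s,[(.5485,-.036,.188),(.632,-.021,.196),(.632,.044,.196)]).round(1))
```

```text
t 24.77 tcp [613.6 -27.9 262.3] toolx [ 0.032 -0.999 -0.   ] z [-0.  0. -1.] w 40.2 F [ 1.2  0.5 -0.3] J [-0.11  0.43  1.28 -0.    1.44  1.43]
[[324.3 284.7]
 [308.6 192.2]
 [220.9 189.6]]
```

View pics/w8.png

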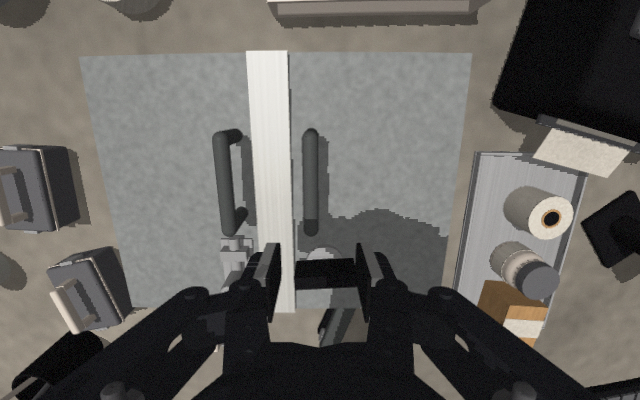

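Run:
```python
from h import *
s=cam("wrist")
a=onz(s,[(310.5,130),(311,234),(221,134),(230,234)],.192)*1000; print(a,(a[0]+a[1])/2,(a[2]+a[3])/2)
```

```text
[[676.71060173 -21.15330449 192.        ]
 [596.82060757 -23.58123111 192.        ]
 [672.023901    42.74005864 192.        ]
 [594.64410405  40.5200027  192.        ]] [636.76560465 -22.3672678  192.        ] [633.33400252  41.63003067 192.        ]
```

Call:
{"method": "drive_tool", "body": {
  "rows": [
    [[0, 0, 0], [20, 6, 0], 40],
    [[0, 0, 0], [0, 0, -30], 40],
    [[0, 0, 0], [0, 0, -35], 40],
    [[0, 0, 0], [0, 0, -27], 40],
    [[0, 0, 0], [0, 0, 0], 40],
    [[0, 0, 0], [0, 0, 0], 8],
    [[0, 0, 0], [0, 0, 0], 8],
    [[0, 0, 0], [0, 0, 0], 8],
    [[0, 0, 0], [0, 0, 0], 8],
    [[0, 0, 0], [0, 0, 0], 8]
  ],
  "squeeze": 40
}}

```text
time: 26.12
ee_pos: [0.6343, -0.0213, 0.1722]
orientation: [0.719, -0.696, 0.001, -0.001]
wrist_force: [-0.3, 4.5, 7.7]
width: 0.0104
```

Run:
```python
from h import *
st()
# leaf A plan : chest yaw 2deg
c=np.array([634,-22,190.]); g=18.7
for side,c0 in ((1,np.array([634,-22,190.])),):
  yaw=np.radians(2.0); ex=np.array([np.cos(yaw),np.sin(yaw),0]); ey=np.array([-np.sin(yaw),np.cos(yaw),0]); ez=np.array([0,0,1.])
  h=c0-130*ey-60*ez
  prev=None
  for i,th in enumerate(np.arange(0,101,7.7)):
    t=np.radians(th); f=np.radians(th*0.5)
    p=h+(130*np.cos(t)-60*np.sin(t))*ey+(130*np.sin(t)+60*np.cos(t))*ez
    zt=np.sin(f)*ey-np.cos(f)*ez
    tcp=p+g*zt
    if prev is not None: print(round(th,1),"d",(tcp-prev).round(1),"tcp",tcp.round(1))
    prev=tcp
```

```text
t 26.12 tcp [634.3 -21.3 172.2] toolx [ 0.033 -0.999 -0.   ] z [ 0.003  0.    -1.   ] w 10.4 F [-0.3  4.5  7.7] J [-0.09  0.54  1.33  0.    1.27  1.45]
7.7 d [ 0.3 -8.  16.9] tcp [634.3 -30.  188.2]
15.4 d [  0.4 -10.1  15.6] tcp [634.6 -40.1 203.8]
23.1 d [  0.4 -12.1  14. ] tcp [635.1 -52.2 217.9]
30.8 d [  0.5 -13.9  12.2] tcp [635.5 -66.1 230.1]
38.5 d [  0.5 -15.3  10.2] tcp [636.1 -81.4 240.2]
46.2 d [  0.6 -16.5   7.9] tcp [636.7 -97.9 248.2]
53.9 d [  0.6 -17.4   5.6] tcp [ 637.3 -115.4  253.7]
61.6 d [  0.6 -18.    3.1] tcp [ 637.9 -133.3  256.8]
69.3 d [  0.6 -18.2   0.6] tcp [ 638.5 -151.5  257.4]
77.0 d [  0.6 -18.   -1.9] tcp [ 639.2 -169.5  255.5]
84.7 d [  0.6 -17.5  -4.4] tcp [ 639.8 -187.   251.2]
92.4 d [  0.6 -16.7  -6.7] tcp [ 640.3 -203.8  244.4]
100.1 d [  0.5 -15.6  -9. ] tcp [ 640.9 -219.4  235.5]
```

Call:
{"method": "drive_tool", "body": {
  "rows": [
    [[3.8, 0.1, 0], [0.3, -8, 17], 8],
    [[3.8, 0.1, 0], [0.4, -10, 15.6], 8],
    [[3.8, 0.1, 0], [0.4, -12, 14], 8],
    [[3.8, 0.1, 0], [0.5, -14, 12.2], 8],
    [[3.8, 0.1, 0], [0.5, -15.3, 10.2], 8],
    [[3.8, 0.1, 0], [0.6, -16.5, 8], 8],
    [[0, 0, 0], [0, 0, 0], 8]
  ]
}}

```text
time: 27.0
ee_pos: [0.6371, -0.0981, 0.2506]
orientation: [0.704, -0.682, -0.14, -0.141]
wrist_force: [0.5, 5.1, 13.9]
width: 0.0104
```

Run:
```python
from h import *
st(); s=cam("side"); crop(s,200,60,200,150,4,"pics/s9.png")
```

```text
t 27.00 tcp [637.1 -98.1 250.6] toolx [ 0.031 -0.92  -0.39 ] z [-0.006  0.39  -0.921] w 10.4 F [ 0.5  5.1 13.9] J [-0.35  0.57  1.14  0.37  1.58  1.16]
```

View pics/s9.png

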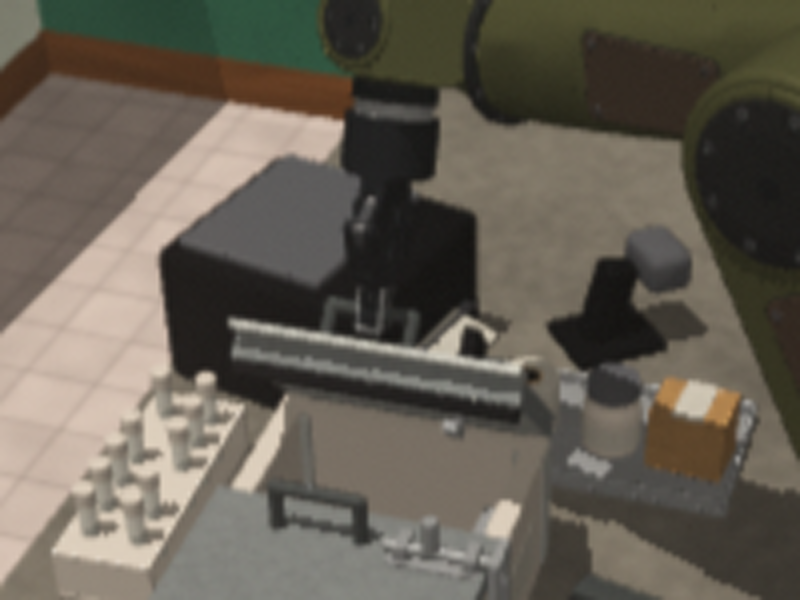

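Call:
{"method": "drive_tool", "body": {
  "rows": [
    [[3.8, 0.1, 0], [0.6, -17.4, 5.6], 8],
    [[3.8, 0.1, 0], [0.6, -18, 3.1], 8],
    [[3.8, 0.1, 0], [0.6, -18.2, 0.6], 8],
    [[3.8, 0.1, 0], [0.6, -18, -1.9], 8],
    [[3.8, 0.1, 0], [0.6, -17.5, -4.4], 8],
    [[3.8, 0.1, 0], [0.6, -16.7, -6.7], 8],
    [[2, 0, 0], [0.4, -9, -4.5], 8],
    [[0, 0, 0], [0, 0, 0], 8]
  ]
}}

```text
time: 28.05
ee_pos: [0.6412, -0.2145, 0.2415]
orientation: [0.657, -0.637, -0.285, -0.285]
wrist_force: [9.1, -10.7, 11.5]
width: 0.01
```

Run:
```python
from h import *
st(); s=cam("side"); crop(s,200,60,200,150,4,"pics/s10.png")
```

```text
t 28.05 tcp [ 641.2 -214.5  241.5] toolx [ 0.026 -0.675 -0.737] z [-0.012  0.737 -0.676] w 10.0 F [  9.1 -10.7  11.5] J [-0.6   0.84  0.86  0.69  1.91  1.02]
```

View pics/s10.png

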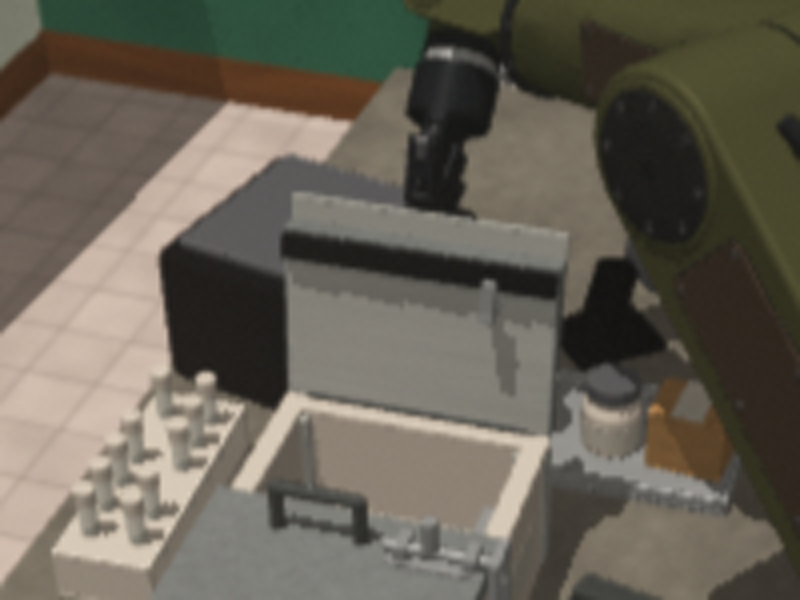

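Call:
{"method": "drive_tool", "body": {
  "rows": [
    [[0, 0, 0], [0, 0, 0], 26],
    [[0, 0, 0], [0, 0, 0], 26],
    [[0, 0, 0], [0, -15, 14], 26],
    [[0, 0, 0], [0, -26, 24], 26],
    [[0, 0, 0], [0, -26, 30], 26],
    [[-8, 0, 0], [-5, 0, 50], 26],
    [[-9, 0, 0], [-10, 10, 50], 26],
    [[-10, 0, 0], [-10, 40, 20], 26],
    [[-10, 0, 0], [-10, 50, 0], 26],
    [[-10, 0, 0], [-10, 50, 0], 26],
    [[0, 0, 0], [-10, 50, 0], 26],
    [[0, 0, 0], [-10, 50, 0], 26]
  ]
}}

```text
time: 29.6
ee_pos: [0.5745, -0.0272, 0.4276]
orientation: [0.716, -0.698, -0.01, 0.003]
wrist_force: [1.6, 0.4, -0.1]
width: 0.0258
```

Run:
```python
from h import *
st(); s=cam("top"); crop(s,190,120,200,140,4,"pics/t11.png",10)
```

```text
t 29.60 tcp [574.5 -27.2 427.6] toolx [ 0.025 -1.    -0.011] z [-0.019  0.01  -1.   ] w 25.8 F [ 1.6  0.4 -0.1] J [-0.11  0.32  1.06  0.01  1.79  1.43]
```

View pics/t11.png

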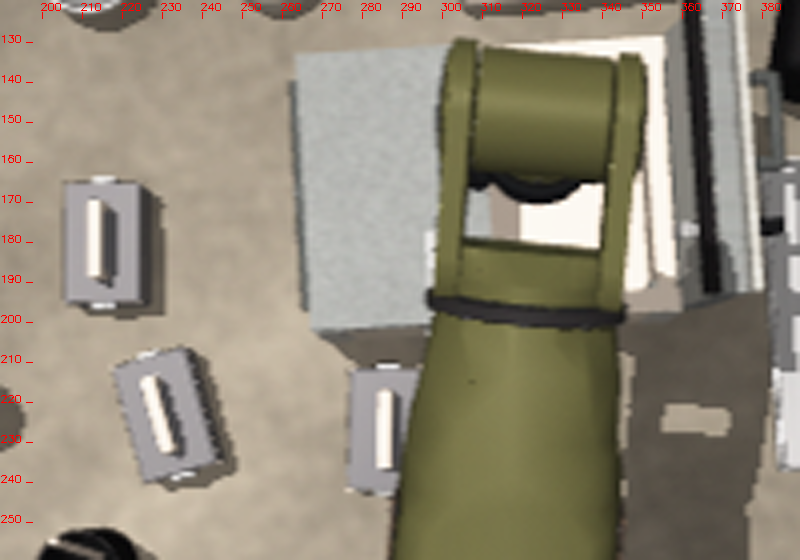

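Call:
{"method": "drive_tool", "body": {
  "rows": [
    [[0, 0, 10], [-10, 10, 0], 26],
    [[0, 0, 10], [-10, 10, 0], 26],
    [[0, 0, 10], [-10, 10, 0], 26],
    [[0, 0, 10], [-10, 10, 0], 26],
    [[0, 0, 10], [0, 5, 0], 26],
    [[0, 0, 10], [0, 5, 0], 26],
    [[0, 0, 10], [0, 5, 0], 26],
    [[0, 0, 10], [0, 5, 0], 26],
    [[0, 0, 10], [0, 0, 0], 26],
    [[0, 0, 10], [0, 0, 0], 26],
    [[0, 0, 10], [0, 0, 0], 26],
    [[0, 0, 10], [0, 0, 0], 26]
  ]
}}

```text
time: 31.15
ee_pos: [0.5353, 0.0307, 0.4272]
orientation: [0.962, 0.273, -0.003, 0.01]
wrist_force: [-0.0, -0.0, 0.1]
width: 0.0258
```

Call:
{"method": "drive_tool", "body": {
  "rows": [
    [[0, 0, 10], [0, 0, -20], 26],
    [[0, 0, 10], [0, 0, -30], 26],
    [[0, 0, 10], [0, 0, -30], 26],
    [[0, 0, 10], [0, 0, -30], 26],
    [[0, 0, 10], [0, 0, -30], 26],
    [[0, 0, 10], [0, 0, -10], 26],
    [[0, 0, 0], [0, 0, 0], 26],
    [[0, 0, 0], [0, 0, 0], 26]
  ]
}}

```text
time: 32.15
ee_pos: [0.5356, 0.0306, 0.278]
orientation: [0.7, 0.714, 0.003, 0.011]
wrist_force: [-0.4, 0.1, 0.6]
width: 0.026
```

Run:
```python
from h import *
st(); s=cam("wrist","pics/w12.png"); crop(s,230,100,200,150,4,"pics/w12c.png",10)
print(proj(s,[(.537,.045,.191)]).round(1))
```

```text
t 32.15 tcp [535.6  30.6 278. ] toolx [-0.02   1.    -0.011] z [ 0.02  -0.011 -1.   ] w 26.0 F [-0.4  0.1  0.6] J [-0.01  0.23  1.5  -0.01  1.39 -1.6 ]
[[337.4 206.4]]
```

View pics/w12c.png

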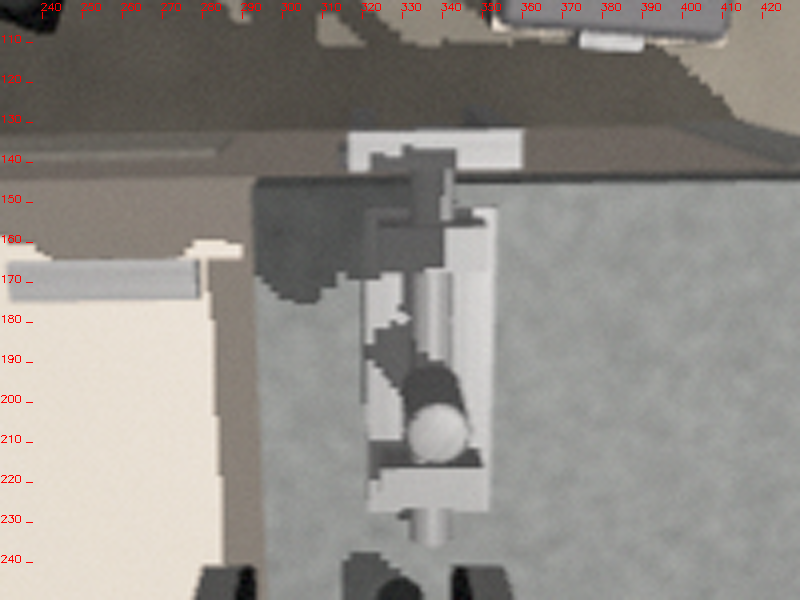

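Call:
{"method": "drive_tool", "body": {
  "rows": [
    [[0.6, 1.1, 0], [1.5, 14.5, 0], 30],
    [[0, 0, 0], [0, 0, -35], 30],
    [[0, 0, 0], [0, 0, -40], 30],
    [[0, 0, 0], [0, 0, -30], 30],
    [[0, 0, 0], [0, 0, -13], 30],
    [[0, 0, 0], [0, 0, 0], 30],
    [[0, 0, 0], [0, 0, 0], 10],
    [[0, 0, 0], [0, 0, 0], 10],
    [[0, 0, 0], [0, 0, 0], 10],
    [[0, 0, 0], [0, 0, 0], 10]
  ]
}}

```text
time: 33.45
ee_pos: [0.5375, 0.0469, 0.1608]
orientation: [0.698, 0.716, 0.002, -0.0]
wrist_force: [-0.7, 14.6, 0.8]
width: 0.0127
```

Run:
```python
from h import *
st()
```

```text
t 33.45 tcp [537.5  46.9 160.8] toolx [-0.025  1.     0.003] z [ 0.002  0.003 -1.   ] w 12.7 F [-0.7 14.6  0.8] J [ 0.02  0.34  1.63  0.    1.16 -1.58]
```

Call:
{"method": "drive_tool", "body": {
  "rows": [
    [[0, 0, 0], [4, 1, 0], 10],
    [[0, 0, 0], [6, 0.3, 0], 10],
    [[0, 0, 0], [6, 0.3, 0], 10],
    [[0, 0, 0], [6, 0.3, 0], 10],
    [[0, 0, 0], [4, 0.2, 0], 10],
    [[0, 0, 0], [0, 0, 0], 10],
    [[0, 0, 0], [0, 0, 0], 10]
  ]
}}

```text
time: 34.33
ee_pos: [0.5637, 0.048, 0.1608]
orientation: [0.698, 0.716, 0.001, 0.0]
wrist_force: [1.2, 5.8, -1.0]
width: 0.0128
```

Run:
```python
from h import *
st()
```

```text
t 34.33 tcp [563.7  48.  160.8] toolx [-0.024  1.     0.001] z [ 0.002  0.001 -1.   ] w 12.8 F [ 1.2  5.8 -1. ] J [ 0.02  0.4   1.56  0.    1.18 -1.58]
```

Call:
{"method": "drive_tool", "body": {
  "rows": [
    [[0, 0, 0], [0, 0, 0], 30],
    [[0, 0, 0], [0, 0, 0], 30],
    [[0, 0, 0], [0, 0, 35], 36],
    [[0, 0, 0], [0, 0, 45], 40],
    [[0, 0, 0], [20, 0, 30], 40],
    [[0, 0, 0], [20, -2, 0], 40],
    [[0, 0, 0], [15, -2, 0], 40],
    [[0, 0, 0], [0, 0, 0], 40],
    [[0, 0, 0], [0, 0, 0], 40]
  ]
}}

```text
time: 35.45
ee_pos: [0.6175, 0.0432, 0.2693]
orientation: [0.699, 0.716, -0.0, -0.0]
wrist_force: [-0.1, 0.1, 0.3]
width: 0.0401
```

Run:
```python
from h import *
st(); s=cam("wrist","pics/w13.png")
print(proj(s,[(.632,.043,.196)]).round(1))
```

```text
t 35.45 tcp [617.5  43.2 269.3] toolx [-0.024  1.    -0.   ] z [-0.001 -0.    -1.   ] w 40.1 F [-0.1  0.1  0.3] J [ 0.01  0.43  1.25 -0.    1.46 -1.58]
[[318.2 229. ]]
```

View pics/w13.png

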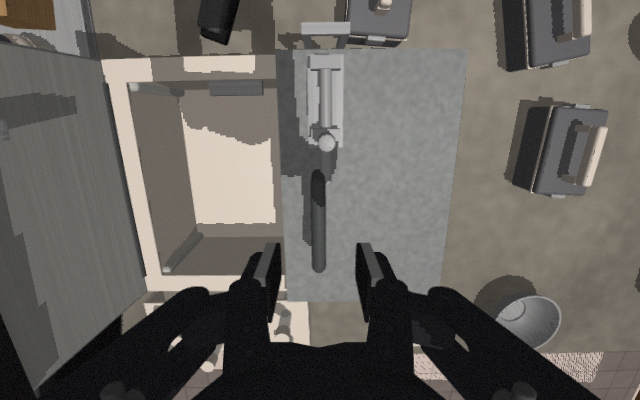

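Call:
{"method": "drive_tool", "body": {
  "rows": [
    [[0, 0, 0], [13, 0.5, 0], 40],
    [[0, 0, 0], [0, 0, -30], 40],
    [[0, 0, 0], [0, 0, -40], 40],
    [[0, 0, 0], [0, 0, -28], 40],
    [[0, 0, 0], [0, 0, 0], 40],
    [[0, 0, 0], [0, 0, 0], 8],
    [[0, 0, 0], [0, 0, 0], 8],
    [[0, 0, 0], [0, 0, 0], 8],
    [[0, 0, 0], [0, 0, 0], 8],
    [[0, 0, 0], [0, 0, 0], 8]
  ]
}}

```text
time: 36.75
ee_pos: [0.6315, 0.0437, 0.1732]
orientation: [0.698, 0.716, 0.001, 0.001]
wrist_force: [-2.2, -0.4, 7.4]
width: 0.0105
```

Run:
```python
from h import *
st()
g=18.7; c0=np.array([630,44.,190.])
yaw=np.radians(2.0); ex=np.array([np.cos(yaw),np.sin(yaw),0]); ey=-np.array([-np.sin(yaw),np.cos(yaw),0]); ez=np.array([0,0,1.])
h=c0-125*ey-60*ez
prev=None
for i,th in enumerate(np.arange(0,101,7.7)):
    t=np.radians(th); f=np.radians(th*0.5)
    p=h+(125*np.cos(t)-60*np.sin(t))*ey+(125*np.sin(t)+60*np.cos(t))*ez
    zt=np.sin(f)*ey-np.cos(f)*ez
    tcp=p+g*zt
    if prev is not None: print(round(th,1),"d",(tcp-prev).round(1),"tcp",tcp.round(1))
    prev=tcp
```

```text
t 36.75 tcp [631.5  43.7 173.2] toolx [-0.024  1.    -0.   ] z [ 0.002 -0.    -1.   ] w 10.5 F [-2.2 -0.4  7.4] J [ 0.01  0.53  1.33 -0.    1.27 -1.58]
7.7 d [-0.3  7.9 16.2] tcp [629.7  51.9 187.5]
15.4 d [-0.3 10.  15. ] tcp [629.4  61.9 202.5]
23.1 d [-0.4 11.9 13.4] tcp [629.   73.8 215.9]
30.8 d [-0.5 13.6 11.6] tcp [628.5  87.4 227.5]
38.5 d [-0.5 15.   9.6] tcp [628.  102.3 237.1]
46.2 d [-0.6 16.1  7.4] tcp [627.4 118.4 244.5]
53.9 d [-0.6 16.9  5.1] tcp [626.8 135.3 249.7]
61.6 d [-0.6 17.4  2.7] tcp [626.2 152.7 252.4]
69.3 d [-0.6 17.5  0.3] tcp [625.6 170.2 252.8]
77.0 d [-0.6 17.4 -2.1] tcp [625.  187.6 250.7]
84.7 d [-0.6 16.9 -4.5] tcp [624.4 204.5 246.2]
92.4 d [-0.6 16.1 -6.8] tcp [623.8 220.6 239.4]
100.1 d [-0.5 15.  -8.9] tcp [623.3 235.5 230.5]
```

Call:
{"method": "drive_tool", "body": {
  "rows": [
    [[-3.8, -0.1, 0], [-0.3, 8, 16.2], 8],
    [[-3.8, -0.1, 0], [-0.3, 10, 15], 8],
    [[-3.8, -0.1, 0], [-0.4, 12, 13.4], 8],
    [[-3.8, -0.1, 0], [-0.5, 13.6, 11.6], 8],
    [[-3.8, -0.1, 0], [-0.5, 15, 9.6], 8],
    [[-3.8, -0.1, 0], [-0.6, 16.1, 7.4], 8],
    [[0, 0, 0], [0, 0, 0], 8]
  ]
}}

```text
time: 37.62
ee_pos: [0.6288, 0.1187, 0.2478]
orientation: [0.685, 0.701, -0.137, 0.144]
wrist_force: [-4.0, -5.5, 13.5]
width: 0.0107
```

Run:
```python
from h import *
st(); s=cam("side"); crop(s,200,60,200,150,4,"pics/s14.png")
```

```text
t 37.62 tcp [628.8 118.7 247.8] toolx [-0.021  0.92  -0.39 ] z [ 0.014 -0.39  -0.921] w 10.7 F [-4.  -5.5 13.5] J [ 0.27  0.56  1.17 -0.39  1.52 -1.28]
```

View pics/s14.png

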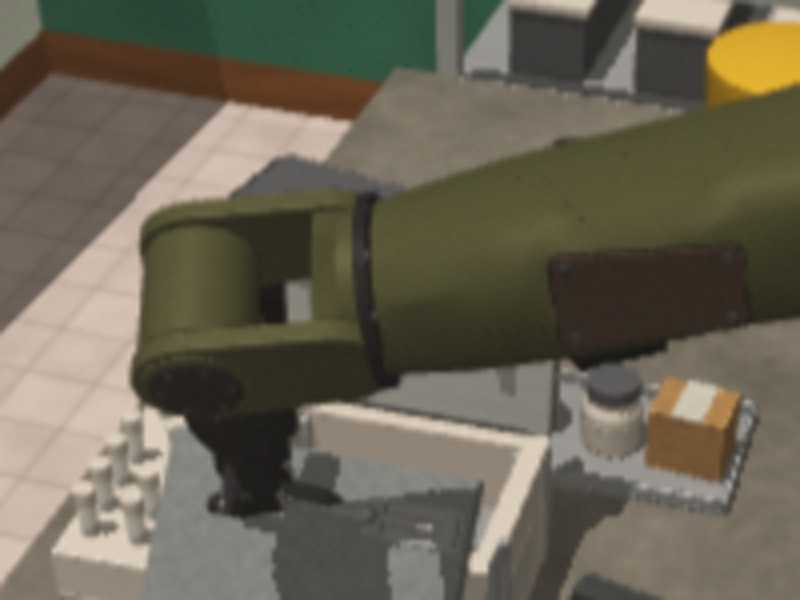

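Leaf B is rising. Continue.

Call:
{"method": "drive_tool", "body": {
  "rows": [
    [[-3.8, -0.1, 0], [-0.6, 16.9, 5.1], 8],
    [[-3.8, -0.1, 0], [-0.6, 17.4, 2.7], 8],
    [[-3.8, -0.1, 0], [-0.6, 17.5, 0.3], 8],
    [[-3.8, -0.1, 0], [-0.6, 17.4, -2.1], 8],
    [[-3.8, -0.1, 0], [-0.6, 16.9, -4.5], 8],
    [[-3.8, -0.1, 0], [-0.6, 16.1, -6.8], 8],
    [[-2, 0, 0], [-0.4, 9, -5], 8],
    [[0, 0, 0], [0, 0, 0], 8]
  ]
}}

```text
time: 38.67
ee_pos: [0.6247, 0.2319, 0.2371]
orientation: [0.639, 0.655, -0.279, 0.291]
wrist_force: [1.9, 13.5, 14.2]
width: 0.0105
```

Run:
```python
from h import *
st(); o=env.observe(); m=R.from_quat(o["orientation"]).as_matrix()
p=o["ee_pos"]*1000-18.7*m[:,2]; print(p); h=np.array([625,168.9,130]); d=p-h
print(180-np.degrees(np.arctan2(d[2],d[1]))-25.6)
```

```text
t 38.67 tcp [624.7 231.9 237.1] toolx [-0.014  0.675 -0.738] z [ 0.025 -0.737 -0.675] w 10.5 F [ 1.9 13.5 14.2] J [ 0.54  0.81  0.92 -0.73  1.82 -1.09]
[624.2398917  245.71802918 249.74621826]
97.08045321460364
```

Call:
{"method": "drive_tool", "body": {
  "rows": [
    [[0, 0, 0], [0, 0, 0], 26],
    [[0, 0, 0], [0, 0, 0], 26],
    [[0, 0, 0], [0, 15, 14], 26],
    [[0, 0, 0], [0, 26, 24], 26],
    [[0, 0, 0], [0, 26, 30], 26],
    [[9, 0, 0], [-5, 10, 20], 30],
    [[9, 0, 0], [-8, 15, 10], 35],
    [[9, 0, 0], [-8, 15, 0], 40],
    [[10, 1, 0], [-8, 15, 0], 40],
    [[10, 1, 0], [-8, 15, 0], 40],
    [[0, 0, 0], [-8, 0, 0], 40],
    [[0, 0, 0], [0, 0, 0], 40]
  ]
}}

```text
time: 40.17
ee_pos: [0.5789, 0.3663, 0.3322]
orientation: [0.699, 0.715, -0.011, -0.0]
wrist_force: [0.1, -0.2, 0.3]
width: 0.0397
```

Run:
```python
from h import *
st(); s=cam("top"); crop(s,190,120,200,140,4,"pics/t15.png",10)
s=cam("wrist","pics/w15.png")
print(proj(s,[(.580,.361,.088)]).round(1))
```

```text
t 40.17 tcp [578.9 366.3 332.2] toolx [-0.023  1.    -0.014] z [-0.016 -0.015 -1.   ] w 39.7 F [ 0.1 -0.2  0.3] J [ 0.51  0.6   0.87 -0.01  1.7  -1.08]
[[316.9 173.5]]
```

View pics/t15.png

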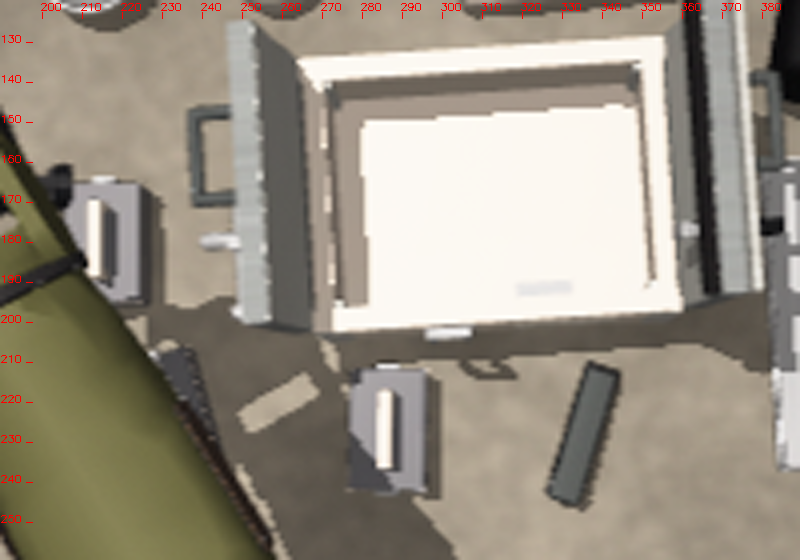

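View pics/w15.png

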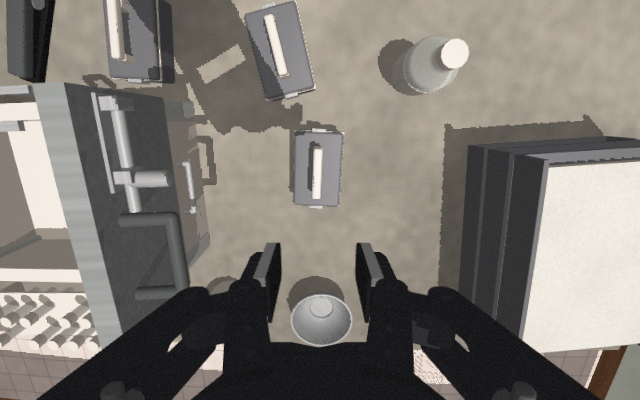

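Call:
{"method": "drive_tool", "body": {
  "rows": [
    [[0.9, -0.9, 0], [1, -5, -20], 40],
    [[0, 0, 0], [0, 0, -50], 40],
    [[0, 0, 0], [0, 0, -55], 40],
    [[0, 0, 0], [0, 0, -55], 40],
    [[0, 0, 0], [0, 0, -50], 40],
    [[0, 0, 0], [0, 0, -20], 40],
    [[0, 0, 0], [0, 0, 0], 40],
    [[0, 0, 0], [0, 0, 0], 40]
  ]
}}

```text
time: 41.28
ee_pos: [0.5813, 0.3622, 0.0845]
orientation: [0.699, 0.715, 0.003, -0.001]
wrist_force: [0.0, -0.1, 0.5]
width: 0.0398
```

Run:
```python
from h import *
st(); s=cam("wrist","pics/w16.png")
```

```text
t 41.27 tcp [581.3 362.2  84.5] toolx [-0.023  1.     0.006] z [ 0.003  0.006 -1.   ] w 39.8 F [ 0.  -0.1  0.5] J [ 0.5   0.73  1.23  0.    1.18 -1.09]
```

View pics/w16.png

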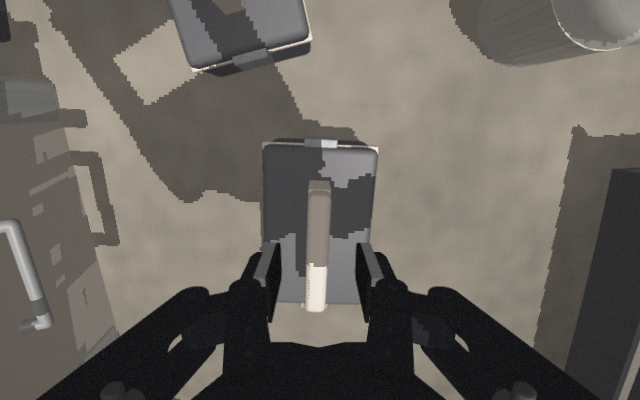

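Call:
{"method": "drive_tool", "body": {
  "rows": [
    [[0, 0, 0], [0, 0, -14], 40],
    [[0, 0, 0], [0, 0, -9], 40],
    [[0, 0, 0], [0, 0, 0], 40],
    [[0, 0, 0], [0, 0, 0], 8],
    [[0, 0, 0], [0, 0, 0], 8],
    [[0, 0, 0], [0, 0, 0], 8],
    [[0, 0, 0], [0, 0, 0], 8],
    [[0, 0, 0], [0, 0, 0], 8]
  ],
  "squeeze": 60
}}

```text
time: 42.32
ee_pos: [0.5806, 0.3618, 0.0596]
orientation: [0.699, 0.715, 0.002, -0.002]
wrist_force: [0.3, 0.3, 5.8]
width: 0.0108
```

Run:
```python
from h import *
st()
c=np.array([614.6,9.1]); y=np.radians(2.1)
for s in (-88,0,88): print(s, c+s*np.array([-np.sin(y),np.cos(y)]))
s=cam("top")
# chest rim corners check at z .13 (crop t15 scale4 offset 190,120)
for X,Y in [(305,60),(663,38),(683,310),(330,332)]: print(onz(s,[[X/4+189.5,Y/4+119.5]],.13)[0]*1000)
```

```text
t 42.33 tcp [580.6 361.8  59.6] toolx [-0.023  1.     0.006] z [ 0.001  0.006 -1.   ] w 10.8 F [0.3 0.3 5.8] J [ 0.5   0.76  1.24  0.    1.14 -1.09]
-88 [617.82464637 -78.84089865]
0 [614.6   9.1]
88 [611.37535363  97.04089865]
[727.77506154 167.93620497 130.        ]
[ 738.82526449 -145.25584552  130.        ]
[ 500.10664769 -155.02642655  130.        ]
[489.24404169 151.06768653 130.        ]
```

Call:
{"method": "drive_tool", "body": {
  "rows": [
    [[0, 0, 0], [0, 0, 20], 8],
    [[0, 0, 0], [0, 0, 40], 8],
    [[0, 0, 0], [0, 0, 50], 8],
    [[0, 0, 0], [0, 0, 50], 8],
    [[0, 0, 0], [0, 0, 50], 8],
    [[0, 0, 0], [0, 0, 50], 8],
    [[0, 0, 0], [0, 0, 50], 8],
    [[0, 0, 0], [0, 0, 35], 8],
    [[0, 0, 0], [4, -30, 0], 8],
    [[0, 0, 0], [4, -40, 0], 8],
    [[0, 0, 0], [4, -50, 0], 8],
    [[0, 0, 0], [4, -50, 0], 8]
  ]
}}

```text
time: 43.88
ee_pos: [0.5957, 0.19, 0.4046]
orientation: [0.699, 0.715, 0.001, -0.002]
wrist_force: [0.6, -0.6, -4.6]
width: 0.0111
```

Call:
{"method": "drive_tool", "body": {
  "rows": [
    [[0, 0, 0], [4, -50, 0], 8],
    [[0, 0, 0], [4, -50, 0], 8],
    [[0, 0, 0], [4, -50, 0], 8],
    [[0, 0, 0], [4, -50, 0], 8],
    [[0, 0, 0], [4, -40, 0], 8],
    [[0, 0, 0], [4, -30, 0], 8],
    [[0, 0, 0], [0, 0, 0], 8],
    [[0, 0, 0], [0, 0, 0], 8]
  ]
}}

```text
time: 44.88
ee_pos: [0.62, -0.0779, 0.4044]
orientation: [0.699, 0.715, 0.002, -0.002]
wrist_force: [0.2, -0.2, -3.9]
width: 0.0113
```

Run:
```python
from h import *
st(); s=cam("side","pics/s17.png")
s=cam("wrist","pics/w17.png")
```

```text
t 44.88 tcp [620.  -77.9 404.4] toolx [-0.023  1.     0.005] z [-0.     0.005 -1.   ] w 11.3 F [ 0.2 -0.2 -3.9] J [-0.19  0.43  0.96  0.01  1.76 -1.78]
```

View pics/s17.png

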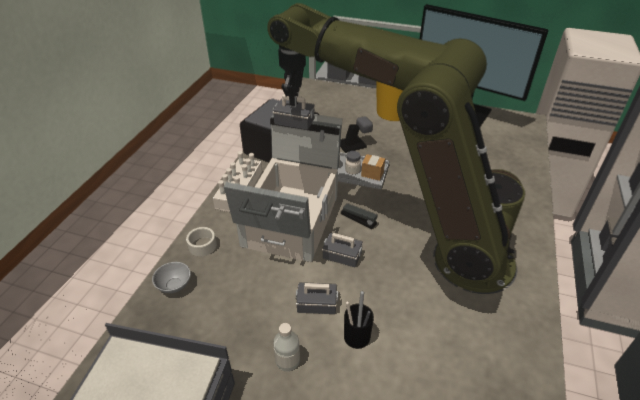

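View pics/w17.png

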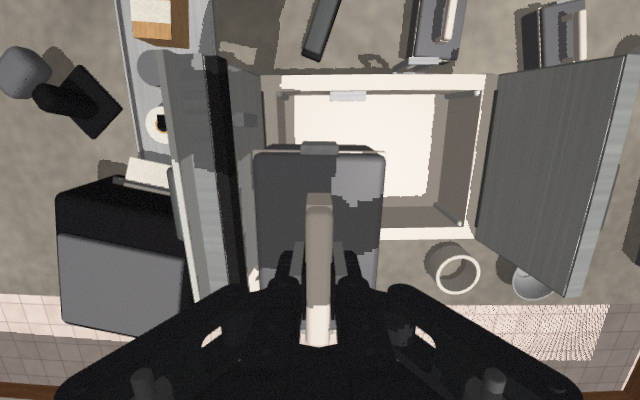

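Call:
{"method": "drive_tool", "body": {
  "rows": [
    [[0, 0, 0], [-2, -1, -30], 8],
    [[0, 0, 0], [0, 0, -40], 8],
    [[0, 0, 0], [0, 0, -40], 8],
    [[0, 0, 0], [0, 0, -40], 8],
    [[0, 0, 0], [0, 0, -40], 8],
    [[0, 0, 0], [0, 0, -40], 8],
    [[0, 0, 0], [0, 0, -40], 8],
    [[0, 0, 0], [0, 0, -25], 8],
    [[0, 0, 0], [0, 0, -10], 8],
    [[0, 0, 0], [0, 0, 0], 8],
    [[0, 0, 0], [0, 0, 0], 8]
  ]
}}

```text
time: 46.35
ee_pos: [0.619, -0.0793, 0.1006]
orientation: [0.699, 0.715, 0.002, -0.001]
wrist_force: [0.6, 0.3, -3.0]
width: 0.011
```

Run:
```python
from h import *
st(); s=cam("wrist","pics/w18.png")
```

```text
t 46.35 tcp [619.  -79.3 100.6] toolx [-0.023  1.     0.005] z [ 0.002  0.005 -1.   ] w 11.0 F [ 0.6  0.3 -3. ] J [-0.19  0.59  1.42  0.01  1.13 -1.78]
```

View pics/w18.png

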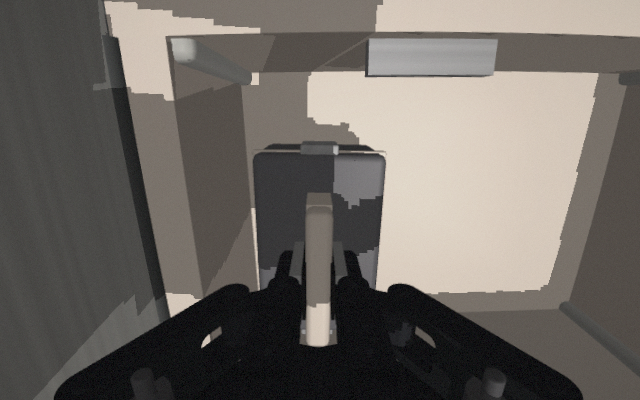

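Call:
{"method": "drive_tool", "body": {
  "rows": [
    [[0, 0, 0], [0, 0, -10], 8],
    [[0, 0, 0], [0, 0, -4], 8],
    [[0, 0, 0], [0, 0, -2], 8],
    [[0, 0, 0], [0, 0, 0], 8]
  ]
}}

```text
time: 46.9
ee_pos: [0.6182, -0.0793, 0.0847]
orientation: [0.699, 0.715, 0.002, -0.002]
wrist_force: [-12.1, 3.5, 15.8]
width: 0.0112
```

Call:
{"method": "drive_tool", "body": {
  "rows": [
    [[0, 0, 0], [0, 0, 0], 30],
    [[0, 0, 0], [0, 0, 0], 30],
    [[0, 0, 0], [0, 0, 30], 30],
    [[0, 0, 0], [0, 0, 50], 34],
    [[0, 0, 0], [0, 5, 50], 40],
    [[0, 0, 0], [-20, 25, 25], 40],
    [[0, 0, 0], [-40, 35, 0], 40],
    [[0, 0, 0], [-50, 35, 0], 40],
    [[0, 0, 0], [-50, 40, 0], 40],
    [[0, 0, 0], [-40, 35, 0], 40],
    [[0, 0, 0], [-14, 12, 0], 40],
    [[0, 0, 0], [0, 0, 0], 40]
  ]
}}

```text
time: 48.4
ee_pos: [0.4055, 0.107, 0.2385]
orientation: [0.699, 0.716, 0.002, -0.001]
wrist_force: [0.3, 0.2, -0.8]
width: 0.04
```

Run:
```python
from h import *
st(); s=cam("wrist","pics/w19.png")
print(proj(s,[(.405,.109,.088)]).round(1))
s=cam("top"); crop(s,190,120,200,140,4,"pics/t19.png",10)
```

```text
t 48.40 tcp [405.5 107.  238.5] toolx [-0.024  1.     0.005] z [ 0.001  0.005 -1.   ] w 40.0 F [ 0.3  0.2 -0.8] J [ 0.17 -0.    1.85  0.01  1.29 -1.43]
[[319.9 186.6]]
```

View pics/w19.png

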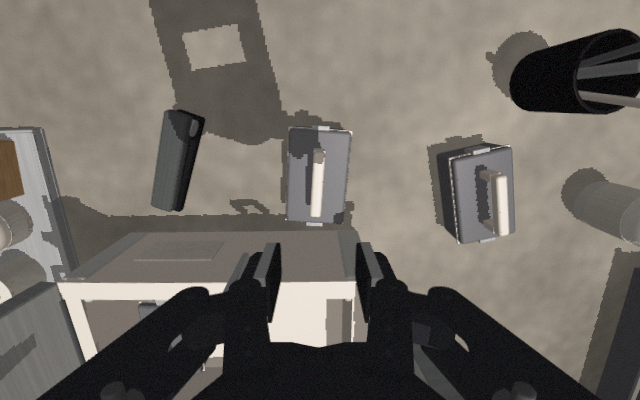

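View pics/t19.png

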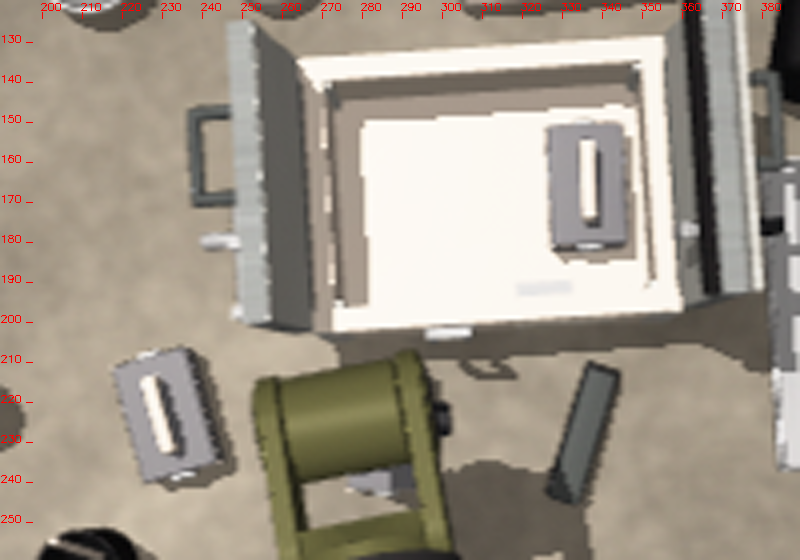

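Call:
{"method": "drive_tool", "body": {
  "rows": [
    [[0, 0, -3], [-2, 0.5, -30], 40],
    [[0, 0, 0], [0, 0, -50], 40],
    [[0, 0, 0], [0, 0, -50], 40],
    [[0, 0, 0], [0, 0, -33], 40],
    [[0, 0, 0], [0, 0, -15], 40],
    [[0, 0, 0], [0, 0, 0], 40],
    [[0, 0, 0], [0, 0, 0], 8],
    [[0, 0, 0], [0, 0, 0], 8],
    [[0, 0, 0], [0, 0, 0], 8],
    [[0, 0, 0], [0, 0, 0], 8],
    [[0, 0, 0], [0, 0, 0], 8]
  ]
}}

```text
time: 49.88
ee_pos: [0.4043, 0.1071, 0.061]
orientation: [0.718, 0.697, 0.003, -0.001]
wrist_force: [1.2, -3.7, 7.2]
width: 0.0109
```

Run:
```python
from h import *
st()
```

```text
t 49.88 tcp [404.3 107.1  61. ] toolx [0.03  1.    0.005] z [ 0.002  0.005 -1.   ] w 10.9 F [ 1.2 -3.7  7.2] J [ 0.17  0.25  2.04  0.01  0.85 -1.38]
```

Call:
{"method": "drive_tool", "body": {
  "rows": [
    [[0, 0, 0], [0, 0, 25], 8],
    [[0, 0, 0], [0, 0, 50], 8],
    [[0, 0, 0], [0, 0, 55], 8],
    [[0, 0, 0], [0, 0, 55], 8],
    [[0, 0, 1], [15, -25, 0], 8],
    [[0, 0, 1], [35, -35, 0], 8],
    [[0, 0, 1], [45, -25, 0], 8],
    [[0, 0, 0.7], [45, -12, 0], 8],
    [[0, 0, 0], [45, 0, 0], 8],
    [[0, 0, 0], [26, 0, 0], 8],
    [[0, 0, 0], [0, 0, 0], 8],
    [[0, 0, 0], [0, 0, 0], 8]
  ]
}}

```text
time: 51.38
ee_pos: [0.6139, 0.0102, 0.2449]
orientation: [0.695, 0.719, 0.001, -0.002]
wrist_force: [0.2, -0.2, -2.7]
width: 0.0111
```

Run:
```python
from h import *
st(); s=cam("wrist","pics/w20.png")
```

```text
t 51.38 tcp [613.9  10.2 244.9] toolx [-0.035  0.999  0.005] z [-0.001  0.005 -1.   ] w 11.1 F [ 0.2 -0.2 -2.7] J [-0.04  0.44  1.31  0.01  1.4  -1.65]
```

View pics/w20.png

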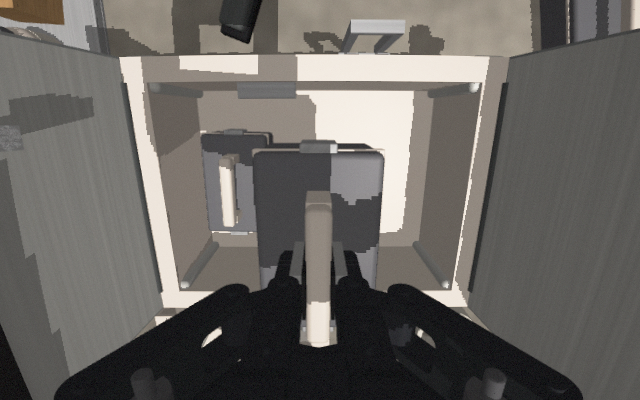

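Call:
{"method": "drive_tool", "body": {
  "rows": [
    [[0, 0, 0], [1, 0, -30], 8],
    [[0, 0, 0], [0, 0, -40], 8],
    [[0, 0, 0], [0, 0, -40], 8],
    [[0, 0, 0], [0, 0, -30], 8],
    [[0, 0, 0], [0, 0, -11], 8],
    [[0, 0, 0], [0, 0, -5], 8],
    [[0, 0, 0], [0, 0, -3], 8],
    [[0, 0, 0], [0, 0, 0], 8]
  ]
}}

```text
time: 52.42
ee_pos: [0.6158, 0.0101, 0.0869]
orientation: [0.695, 0.719, 0.002, -0.001]
wrist_force: [-0.8, 0.2, -2.4]
width: 0.0111
```

Call:
{"method": "drive_tool", "body": {
  "rows": [
    [[0, 0, 0], [0, 0, -2], 8],
    [[0, 0, 0], [0, 0, 0], 8],
    [[0, 0, 0], [0, 0, 0], 30],
    [[0, 0, 0], [0, 0, 0], 30],
    [[0, 0, 0], [0, 0, 30], 30],
    [[0, 0, 0], [0, 0, 50], 34],
    [[0, 0, 0], [0, 0, 55], 40],
    [[0, 0, 0], [-30, 0, 35], 40],
    [[0, 0, 2], [-50, 0, 0], 40],
    [[0, 0, 2], [-50, 0, 0], 40],
    [[0, 0, 2], [-45, 30, 0], 40],
    [[0, 0, 2], [-18, 50, 0], 40]
  ]
}}

```text
time: 53.92
ee_pos: [0.421, 0.0902, 0.2546]
orientation: [0.643, 0.766, 0.002, -0.001]
wrist_force: [1.4, -0.1, 0.9]
width: 0.04
```

Call:
{"method": "drive_tool", "body": {
  "rows": [
    [[0, 0, 2], [0, 55, 0], 40],
    [[0, 0, 1], [0, 55, 0], 40],
    [[0, 0, 0], [0, 55, 0], 40],
    [[0, 0, 0], [0, 50, 0], 40],
    [[0, 0, 0], [0, 0, 0], 40],
    [[0, 0, 0], [0, 0, 0], 40]
  ]
}}

```text
time: 54.68
ee_pos: [0.4225, 0.3048, 0.254]
orientation: [0.622, 0.783, 0.001, -0.002]
wrist_force: [-0.3, -0.0, 1.0]
width: 0.0403
```

Run:
```python
from h import *
st(); s=cam("wrist","pics/w21.png")
print(proj(s,[(.4218,.3071,.088)]).round(1))
s=cam("top"); crop(s,190,120,200,140,4,"pics/t21.png",10)
```

```text
t 54.67 tcp [422.5 304.8 254. ] toolx [-0.225  0.974  0.005] z [-0.001  0.005 -1.   ] w 40.3 F [-0.3 -0.   1. ] J [ 0.55  0.22  1.57  0.    1.35 -1.25]
[[320.2 183.8]]
```

View pics/w21.png

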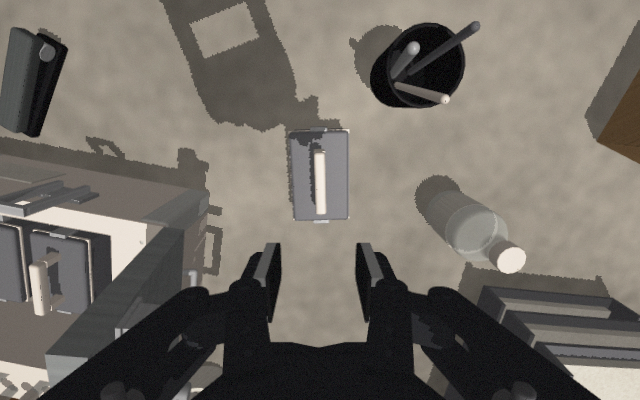

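View pics/t21.png

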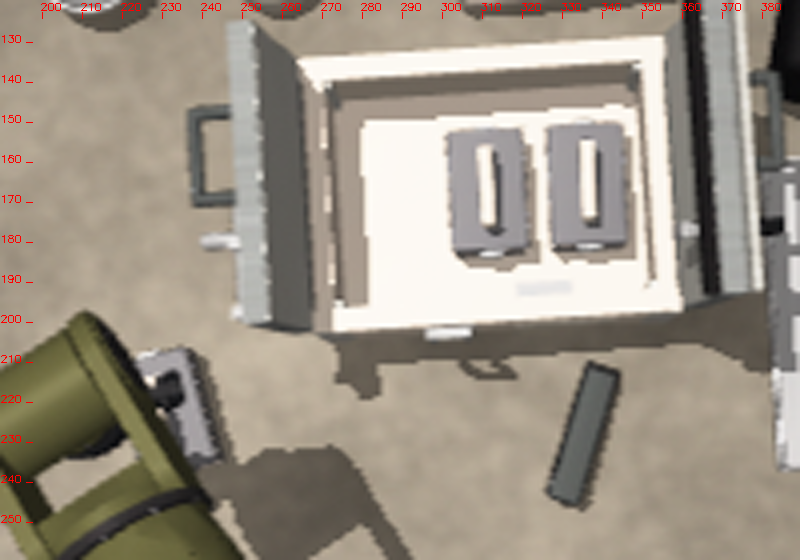

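Call:
{"method": "drive_tool", "body": {
  "rows": [
    [[0, 0, 0], [-0.5, 2, -40], 40],
    [[0, 0, 0], [0, 0, -50], 40],
    [[0, 0, 0], [0, 0, -50], 40],
    [[0, 0, 0], [0, 0, -35], 40],
    [[0, 0, 0], [0, 0, -18], 40],
    [[0, 0, 0], [0, 0, 0], 40],
    [[0, 0, 0], [0, 0, 0], 8],
    [[0, 0, 0], [0, 0, 0], 8],
    [[0, 0, 0], [0, 0, 0], 8],
    [[0, 0, 0], [0, 0, 0], 8],
    [[0, 0, 0], [0, 0, 0], 8]
  ]
}}

```text
time: 56.15
ee_pos: [0.4226, 0.3074, 0.0622]
orientation: [0.623, 0.783, 0.003, -0.002]
wrist_force: [-0.6, -0.5, 8.0]
width: 0.0111
```

Run:
```python
from h import *
st()
```

```text
t 56.15 tcp [422.6 307.4  62.2] toolx [-0.225  0.974  0.006] z [ 0.001  0.006 -1.   ] w 11.1 F [-0.6 -0.5  8. ] J [ 0.56  0.45  1.76  0.01  0.94 -1.24]
```

Call:
{"method": "drive_tool", "body": {
  "rows": [
    [[0, 0, 0], [0, 0, 25], 8],
    [[0, 0, 0], [0, 0, 50], 8],
    [[0, 0, 0], [-2, 0, 55], 8],
    [[0, 0, 0], [-5, -10, 50], 8],
    [[0, 0, -2], [-5, -40, 8], 8],
    [[0, 0, -2], [0, -50, 0], 8],
    [[0, 0, -2], [0, -50, 0], 8],
    [[0, 0, -2], [10, -40, 0], 8],
    [[0, 0, -2], [30, -20, 0], 8],
    [[0, 0, -1], [45, 0, 0], 8],
    [[0, 0, 0], [50, 0, 0], 8],
    [[0, 0, 0], [45, 0, 0], 8]
  ]
}}

```text
time: 57.65
ee_pos: [0.5913, 0.097, 0.2488]
orientation: [0.695, 0.719, 0.002, -0.002]
wrist_force: [0.0, 0.2, -2.4]
width: 0.0109
```

Call:
{"method": "drive_tool", "body": {
  "rows": [
    [[0, 0, 0], [20, 0, 0], 8],
    [[0, 0, 0], [0, 0, 0], 8],
    [[0, 0, 0], [0, 0, 0], 8]
  ]
}}

```text
time: 58.02
ee_pos: [0.6094, 0.0972, 0.2489]
orientation: [0.695, 0.719, 0.001, -0.002]
wrist_force: [-0.9, 0.1, -2.7]
width: 0.011
```

Run:
```python
from h import *
st(); s=cam("wrist","pics/w22.png")
```

```text
t 58.02 tcp [609.4  97.2 248.9] toolx [-0.035  0.999  0.005] z [-0.001  0.005 -1.   ] w 11.0 F [-0.9  0.1 -2.7] J [ 0.1   0.44  1.29  0.01  1.41 -1.51]
```

View pics/w22.png

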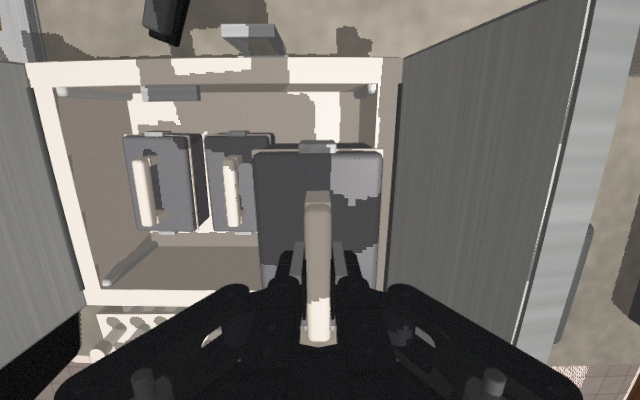

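Call:
{"method": "drive_tool", "body": {
  "rows": [
    [[0, 0, 0], [1, 0, -30], 8],
    [[0, 0, 0], [0, 0, -40], 8],
    [[0, 0, 0], [0, 0, -40], 8],
    [[0, 0, 0], [0, 0, -30], 8],
    [[0, 0, 0], [0, 0, -12], 8],
    [[0, 0, 0], [0, 0, -5], 8],
    [[0, 0, 0], [0, 0, -3], 8],
    [[0, 0, 0], [0, 0, 0], 8]
  ]
}}

```text
time: 59.08
ee_pos: [0.6113, 0.0972, 0.0899]
orientation: [0.695, 0.719, 0.002, -0.001]
wrist_force: [-0.5, -0.4, -3.0]
width: 0.0107
```

Call:
{"method": "drive_tool", "body": {
  "rows": [
    [[0, 0, 0], [0, 0, -3], 8],
    [[0, 0, 0], [0, 0, -0.5], 8],
    [[0, 0, 0], [0, 0, 0], 30],
    [[0, 0, 0], [0, 0, 0], 30],
    [[0, 0, 0], [0, 0, 25], 30],
    [[0, 0, 0], [0, -5, 50], 34],
    [[0, 0, 0], [0, -10, 55], 34],
    [[0, 0, 0], [-30, -10, 35], 34],
    [[0, 0, 0], [-50, -10, 0], 34],
    [[0, 0, 0], [-50, -10, 0], 34],
    [[0, 0, 0], [-50, 0, 20], 34],
    [[0, 0, 0], [-30, 0, 20], 34]
  ]
}}

```text
time: 60.58
ee_pos: [0.3992, 0.052, 0.2914]
orientation: [0.695, 0.719, 0.002, -0.002]
wrist_force: [0.5, 0.5, 0.8]
width: 0.0341
```

Call:
{"method": "drive_tool", "body": {
  "rows": [
    [[0, 0, 0], [0, 45, 0], 34],
    [[0, 0, 0], [0, 50, 0], 34],
    [[0, 0, 0], [0, 55, 0], 34],
    [[0, 0, 0], [0, 55, 0], 34],
    [[0, 0, 0], [0, 55, 0], 34],
    [[0, 0, 0], [0, 55, 0], 34],
    [[0, 0, 0], [-10, 20, 0], 34],
    [[0, 0, 0], [0, 0, 0], 34]
  ]
}}

```text
time: 61.58
ee_pos: [0.3904, 0.3881, 0.2903]
orientation: [0.694, 0.72, 0.002, -0.002]
wrist_force: [0.2, -0.7, -0.2]
width: 0.0341
```

Run:
```python
from h import *
st(); s=cam("top"); crop(s,180,120,260,140,3,"pics/t23.png",10)
s=cam("side","pics/s23.png")
```

```text
t 61.58 tcp [390.4 388.1 290.3] toolx [-0.037  0.999  0.005] z [-0.     0.005 -1.   ] w 34.1 F [ 0.2 -0.7 -0.2] J [ 0.71  0.26  1.43  0.    1.44 -0.89]
```

View pics/t23.png

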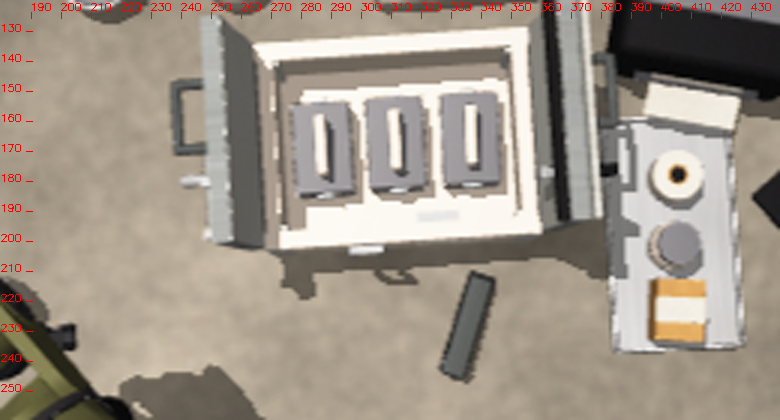

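View pics/s23.png

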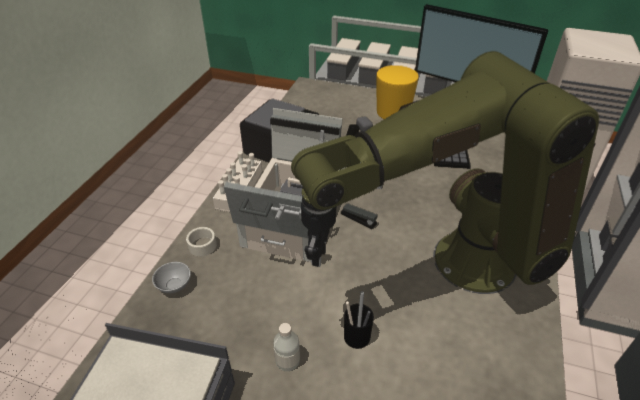

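Run:
```python
from bench import job
print(job.sign_off())
```

```text
the job is handed in; nothing more can be done
None
```

The chest is packed and I handed the job in at about 62 s of the 210 s allowed.

- **Lid cleared:** the label roll, wipes tub and carton now stand upright on the steel tray.
- **Leaves opened in order:** I turned the latch about 85°, then swung leaf_a to about 97°. Only after that did I draw the bolt about 26 mm and swing leaf_b to about 97°. The two leaf angles come from where the gripper held the handles, and the top and side pictures also show both leaves leaning past upright.
- **Carriers packed:** all three carriers stand upright side by side on the chest floor, about 88 mm apart.

The last top and side pictures show all of this still in place. The stapler, gel bottle and pen pot look undisturbed. The scanner is mostly out of those last views, but earlier pictures show it in place. The gripper is clear of everything and holds nothing.

No check failed. The highest wrist force I saw was about 21 N, when the first carrier touched the floor. The top and wrist views disagreed by up to 5 mm on the latch and handle positions, which the grips allowed for. The carriers were where I first measured them, so I saw no sign of one being knocked aside.

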